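# Fit out a leaning module subrack: bays 1 and 2, then blank bay 3

### The job

Fit out the subrack in bay order: first the wide power unit in bay 1, then the narrow socket unit in bay 2, each lowered in, not dropped, until its panel lies flush on the rails. Last, close bay 3 with the filler panel: pass its keyhole over that bay's screw head, lay it flat and slide it down the slope until the screw is fully home in the narrow slot. Leave the screwdriver, meter and small box where they are.

Things in the scene. Friction and masses are not known exactly. Their poses are not given: they have to be found in the camera images.
- stand: Dark steel stand, base 200 x 150 mm, fixed to the bench; place and yaw vary. Origin: on the bench under the middle of the base; x away from the robot, y to the left, z up. It carries the subrack leaning back 30 degrees.
- subrack: Grey open-faced case 186 (up the slope) x 156 x 106 mm deep. Origin mid-face, 135 mm above the bench. x up the slope, y left, z out of the face: up and towards the robot, 30 degrees from vertical. Lower rail x -84 to -54, header x 54 to 102 mm, opening between. Ribs part it into bays 1, 2, 3 from the left, with 1, 2, 3 black dots on the lower rail; a screw in the header above each.
- bay1 (a point): Middle of the mouth of bay 1, the wide one at the left, in the plane of the rails' outer face; axes as the subrack. Clear opening 108 (x) by 58 mm (y), backplane 100 mm down. A unit goes in straight along -z and is home when its origin is here, its z along this z and its x along this x (or 180 degrees turned): its panel then rests on both rails.
- bay2 (a point): The same for bay 2, the middle one: opening 108 (x) by 36 mm (y), centre 51 mm to the right of bay 1's.
- bay3 (a point): The same for bay 3, at the right: opening 108 (x) by 38 mm (y), centre 41 mm to the right of bay 2's. It gets no unit; the filler panel covers it.
- screw3 (a point): Foot of bay 3's screw on the header's outer face, 74 mm up the slope from bay 3's middle; axes as the subrack. Shank 6 mm thick and 6 mm long; on it a head 14 mm across, 4 mm tall, whose top stands 10 mm out of the face.
- power_unit: Wide plug-in unit: ribbed sides, vent slots, black rocker switch. Origin: middle of the panel's BACK face; z out towards the handle, x along the panel. Panel 126 (x) x 58 x 3 mm; below it a closed body 104 (x) x 53 mm, 92 deep, the last 12 mm 2 mm slimmer a side. Handle: see its point. Stands upright in either pocket of the carton, origin 96 mm above the bench. About 450 g.
- power_handle (a point): Middle of the power unit's pull handle, 31 mm above the unit's origin: an aluminium bar 70 mm long (unit x), 10 mm wide (y), 14 mm tall, 21 mm clear above the panel on two end legs. Pinch it across the 10 mm. Axes as the unit.
- io_unit: Narrow plug-in unit: four brass coax sockets 9 mm tall, two beyond each handle end. Origin and axes as the power unit's. Panel 126 (x) x 38 x 3 mm; body 104 (x) x 31.5 mm, 92 deep, the last 12 mm 2 mm slimmer a side. Same handle. Stands upright in the carton's other pocket, origin 96 mm above the bench. About 280 g.
- io_handle (a point): Middle of the socket unit's pull handle, 31 mm above the unit's origin; the same bar as the power unit's.
- filler: Flat filler panel 157 (x) x 35 x 3 mm with the same handle on its middle. Origin: middle of its back face; z out of the front. Keyhole in the +x half: 20 mm hole centred at x = 53.5 mm, then a slot 9 mm wide on to x = 70.5 mm. Lies on the bench handle up, keyhole end roughly to the left (world +y). Stays on the slope by friction. About 110 g.
- filler_handle (a point): Middle of the filler's pull handle, 31 mm above its origin; the same bar, along the panel's x.
- slot_end (a point): Point on the filler's back face, x = 67.5 mm, where the screw's middle stands when fully home in the narrow slot. The panel is hung with this end up the slope, its round hole over the head, laid flat on header and lower rail, then slid 14 mm down the slope.
- carton: Open shipping carton fixed on the bench, 120 (x) x 136 (y) x 55 mm tall, walls and floor 4 mm; a divider makes two pockets of 112 x 62 mm, centres 33 mm either side of the middle in y. Two end flaps fold outwards and down. Origin: middle of its underside. The units stand in it lengthwise along x; which is in which pocket varies.
- screwdriver: Bystander: loose screwdriver, 170 mm long, lying between carton and subrack.
- meter: Bystander: loose grey handheld meter, 165 x 82 x 41 mm, lying to the left of the subrack.
- small_box: Bystander: loose white box, 110 x 62 x 45 mm, beyond the filler panel.
Not all that is in view belongs to the job. Of the things like the filler, leave any that is green, purple or red; of the rest the smaller one is meant.

How it is judged (in metres and radians):
On the way, in this order (a step that is already met when the one before it is completed fails the run):
1. The power unit is home in bay 1, its panel flush on the rails (x of power_unit in the frame of bay1 between -0.005 and 0.005 m and y of power_unit in the frame of bay1 between -0.005 and 0.005 m and z of power_unit in the frame of bay1 between -0.002 and 0.0025 m and angle between the z axis of power_unit and the z axis of bay1, either way round below 0.04 rad and angle between the x axis of power_unit and the x axis of bay1, either way round below 0.08 rad), for 0.2 s.
2. Then the socket unit is home in bay 2, its panel flush on the rails (x of io_unit in the frame of bay2 between -0.005 and 0.005 m and y of io_unit in the frame of bay2 between -0.005 and 0.005 m and z of io_unit in the frame of bay2 between -0.002 and 0.0025 m and angle between the z axis of io_unit and the z axis of bay2, either way round below 0.04 rad and angle between the x axis of io_unit and the x axis of bay2, either way round below 0.08 rad), for 0.2 s.
3. Then the filler panel lies flat over bay 3 with the screw home in its narrow slot (x of slot_end in the frame of screw3 between -0.005 and 0.005 m and y of slot_end in the frame of screw3 between -0.0035 and 0.0035 m and z of slot_end in the frame of screw3 between -0.002 and 0.0025 m and angle between the z axis of filler and the z axis of bay3, either way round below 0.04 rad and angle between the x axis of filler and the x axis of bay3, either way round below 0.06 rad), for 0.2 s.
At the end, for the whole second after the job is handed in: Power unit in bay 1, socket unit in bay 2: within 5 mm of the middle, panel within 2.5 mm of the rails, square within 0.04 rad. Filler flat over bay 3 (2.5 mm), straight within 0.06 rad, screw in the narrow slot within 5 mm of fully home. All released and at rest (all of step 1 and all of step 2 and all of step 3 and linear speed of each of power_unit, io_unit, filler below 0.02 m/s); the robot touches nothing.
It fails at once if A unit or the filler panel is dropped (moves faster than 0.45 m/s with no finger on it) ((linear speed of power_unit above 0.45 m/s and contact force between the fingers and power_unit below 0.05 N) or (linear speed of io_unit above 0.45 m/s and contact force between the fingers and io_unit below 0.05 N) or (linear speed of filler above 0.45 m/s and contact force between the fingers and filler below 0.05 N)).
It fails at once if A bystander (screwdriver, meter, small box) is moved more than 30 mm (distance of any of screwdriver, meter, small_box from where it was at the start of the episode above 0.03 m).
It also fails if it takes over 72 s, if anything falls off the work surface, if the arm or the gripper's body presses on something with over 40 N, if the wrist force passes 120 N, or if a joint passes its speed limit or range.

### The arm

A 6-joint arm with a two-finger parallel gripper is mounted at the origin on the work surface. World frame = base frame: x ahead of the robot, y to its left, z up, the work surface at z = 0. Lengths are in mm, angles in rad, forces in N, time in s.
With the tool pointing down it reaches from about 300 to 775 mm from the base axis. Payload 14.6 kg.
Tool frame: the origin (TCP) lies on the centre line of the jaws, within the pads' length; the fingertips stand manip.tcp_to_tips ahead of it and the grasp point (between the pads) lies 5 mm behind it (manip.tcp_to_tips is the distance from the TCP to the fingertips, in mm); z points along the fingers, y is the direction in which the jaws open and shut (so a half turn about z gives the same grasp; the last joint's range is limited). The gripper opens to 94 mm and grips with 3 to 60 N. Pads are 16 mm wide; open, the fingers measure 119 mm over their backs; the gripper's body (75 mm by 177 mm) begins 78 mm behind the grasp point.
Start: joints at [-1.257, 0.3, 1.521, -0, 1.321, -0.067], TCP at [204.407, -510.595, 219.446] pointing down, gripper open.
Joint ranges: [-3.03, 3.03], [-0.79, 2.21], [0.23, 2.52], [-1.04, 4.18], [0, 3.07], [-2.55, 2.55]. Speed limits (rad/s): [2.22, 2.22, 2.57, 3.14, 3.14, 3.14].

### API

Orientations are given as [roll, pitch, yaw] about the fixed x, y, z axes, in that order (R = Rz(yaw) Ry(pitch) Rx(roll)).
In Python, from cell import manip, optics, workorder gives the robot as it stands. The module is installed in compiled form; this text tells all that it offers.
- The arm moves only by the tool jog_arm, never from a script. Its argument "deltas" is text: rows parted by semicolons, each of 5 numbers parted by spaces: the shift along the tool's x, y, z in mm, then the turn about the tool's z in rad, then the finger opening in mm, from 0 to 94. In form: tx ty tz twist grip; .... A call has exactly 10 rows; each row is the pose to reach, as a shift and turn from the pose commanded when the call began, along the tool's axes at that moment; what a row does not reach only later rows make up. A row lasts 1/8 s, in which the tool goes at most 62.5 mm and 10.7 degrees, less where a joint would pass 70% of its speed; a pose out of reach is approached as far as the arm can. A call with a gripper value outside its range is refused whole. The fingers move at their own pace and stop on an object; "squeeze" is the grip in N (left out, the last holds). Time passes only in rows, so rows that repeat a pose let the fingers close, or fill a call up. It gives the time, the measured TCP pose, the force and the opening at its end, in the units of the state.
- manip.read_state(): the state, without advancing time (a new reading comes with each control period).
- optics.camera(name): name is "side" or "top"; returns (picture, depth): 480x640x3 uint8, red, green, blue; 480x640 float32, mm along the optical axis (not along the pixel's ray), 0 where there is no reading.
- optics.get_calibration(name): a dict with "intrinsics" (3x3 intrinsics, pixels), "R" (3x3) and "t" (3): a world point X has camera coordinates R X + t. Camera axes: x right, y down, z forward; pixel columns grow to the right and rows downward; lengths in mm; the calibration is good to about 2 mm. A picture is of the moment at which its call begins. get_calibration takes no time and is no camera call.
- workorder.sign_off(): hands the job in, once; it reports no verdict.
The state is a dict: "clock": time; "joints": joint angles; "qd": joint speeds; "effort": joint torques, N m; "eef_pos": TCP position; "eef_rot": TCP orientation; "wrist_force": force on the tool from outside, world axes, zero at the start; "moment": the same for the moment, N m; "finger_gap": finger opening in mm.
Only numpy, scipy, OpenCV 4.12 (cv2) and the standard library are available. Lean on these libraries where they do the work, as an engineer would, in place of code of your own. Each camera call takes 0.05 s, during which the arm holds its last target.

## Working session

There is one attempt and no reset: what is moved stays moved. The work goes in short steps, Python scripts to look and compute and a tool call to move; the robot and the scene stay as the last step left them, time stands still between calls to the robot, and variables do not carry over. Pictures are saved under pics/ and viewed, and the job is handed in when it is done.

Besides the shell and the picture viewer there is one more tool, called after "Emit:" by a JSON object that holds its "name" and its "arguments", one argument or row to a line. jog_arm: Moves the arm, as the interface text tells. Its arguments: {"type":"object","properties":{"deltas":{"type":"string"},"squeeze":{"type":"number"}},"required":["deltas"]}

```bash
ls; mkdir -p pics; cat > h.py <<'E'
import numpy as np, cv2
from cell import manip, optics, workorder
def snap(name,fn):
    p,d=optics.camera(name); cv2.imwrite(f'pics/{fn}.png',p[:,:,::-1]); np.savez(f'pics/{fn}.npz',p=p,d=d); return p,d
def load(fn):
    z=np.load(f'pics/{fn}.npz'); return z['p'],z['d']
def world(cam,u,v,z):
    c=optics.get_calibration(cam); K=np.array(c['intrinsics']);R=np.array(c['R']);t=np.array(c['t'])
    X=np.stack([(u-K[0,2])/K[0,0]*z,(v-K[1,2])/K[1,1]*z,z],-1)
    return (X-t)@R
def proj(cam,X):
    c=optics.get_calibration(cam); K=np.array(c['intrinsics']);R=np.array(c['R']);t=np.array(c['t'])
    x=np.asarray(X)@R.T+t; x=x@K.T; return x[...,:2]/x[...,2:]
def crop(fn,u0,v0,u1,v1,s,out):
    im=cv2.imread(f'pics/{fn}.png')[v0:v1,u0:u1]; cv2.imwrite(f'pics/{out}.png',cv2.resize(im,None,fx=s,fy=s,interpolation=cv2.INTER_CUBIC))
E
python3 - <<'E'
from h import *
print(manip.read_state(), manip.tcp_to_tips)
for n in('side','top'):
    snap(n,n+'0'); c=optics.get_calibration(n); print(c, -np.array(c['R']).T@np.array(c['t']))
E
```

```text
pics
{'clock': 0.0, 'joints': array([-1.25658594e+00,  3.00492003e-01,  1.52156100e+00,  1.10896825e-05,
        1.32068661e+00, -6.65867333e-02]), 'qd': array([0.00169912, 0.00309878, 0.00011451, 0.00141827, 0.00055583,
       0.00097509]), 'effort': array([ 3.94189692e-04, -5.31797361e+01, -3.52737844e+01,  7.09336298e-02,
        2.42916495e-02, -1.27127155e-04]), 'eef_pos': array([ 204.34708293, -510.37589357,  218.88334558]), 'eef_rot': array([-3.14044895e+00, -8.70338238e-05,  3.80794320e-01]), 'wrist_force': array([ 0.08254683, -0.10122195,  0.28331519]), 'moment': array([-0.01361864, -0.08562049,  0.01457451]), 'finger_gap': 93.78651914406123} 14.0
{'intrinsics': array([[478.23415047,   0.        , 313.25140747],
       [  0.        , 478.23415047, 241.71052106],
       [  0.        ,   0.        ,   1.        ]]), 'R': array([[-0.99159439, -0.12858377, -0.0143798 ],
       [-0.0643064 ,  0.58622393, -0.80759284],
       [ 0.11227311, -0.79987981, -0.58956512]]), 't': array([ 478.58438495,  156.07277132, 1136.63902869])} [356.9840662  879.2192084  803.04792202]
{'intrinsics': array([[528.33601588,   0.        , 316.51287879],
       [  0.        , 528.33601588, 233.3393585 ],
       [  0.        ,   0.        ,   1.        ]]), 'R': array([[-0.0082359 , -0.99991833, -0.00977211],
       [-0.99302497,  0.00932778, -0.11753471],
       [ 0.11761627,  0.00873595, -0.99302069]]), 't': array([ -15.62163948,  521.80898474, 1191.48584276])} [ 377.90257663  -30.89644117 1244.34810972]
```

View pics/top0.png

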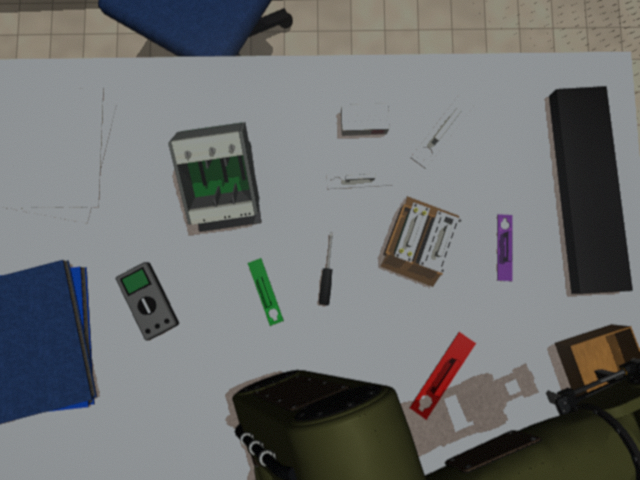

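View pics/side0.png

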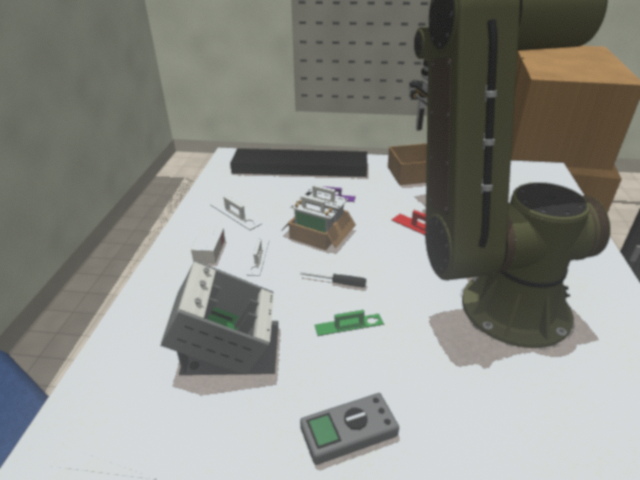

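```bash
python3 - <<'E'
from h import *
crop('top0',310,90,480,200,4.7,'c1')
crop('top0',155,110,275,245,4.4,'c2')
crop('top0',370,185,470,295,5.4,'c3')
crop('side0',150,170,380,380,3.4,'c4')
E
```

```text
(no output)
```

View pics/c1.png

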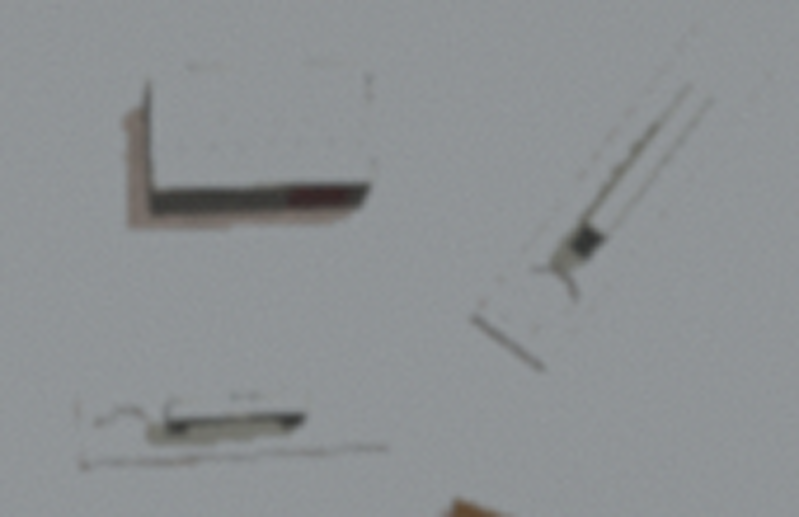

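View pics/c2.png

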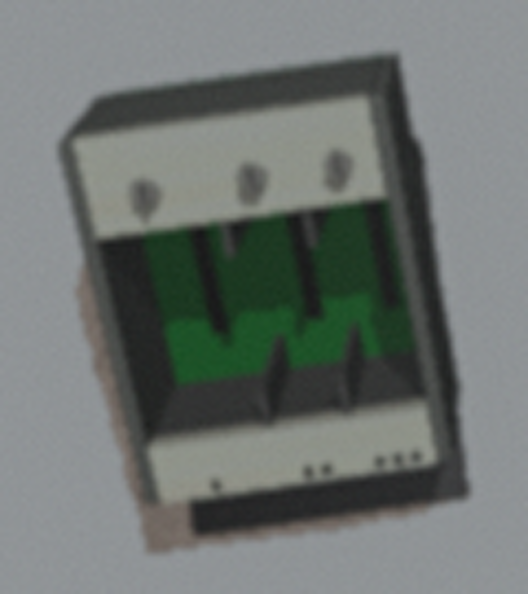

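View pics/c3.png

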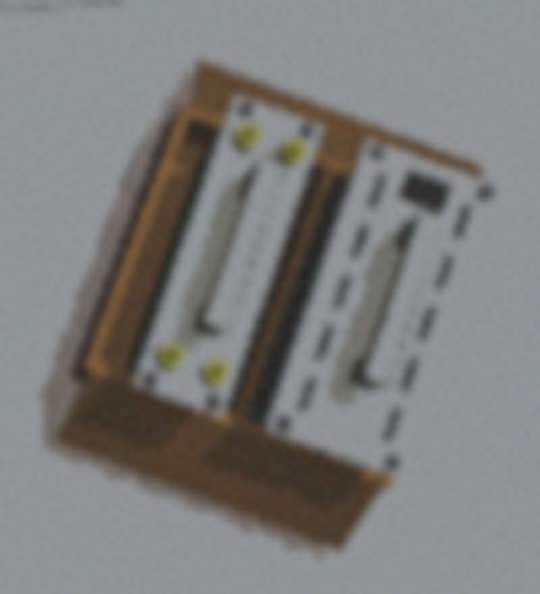

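View pics/c4.png

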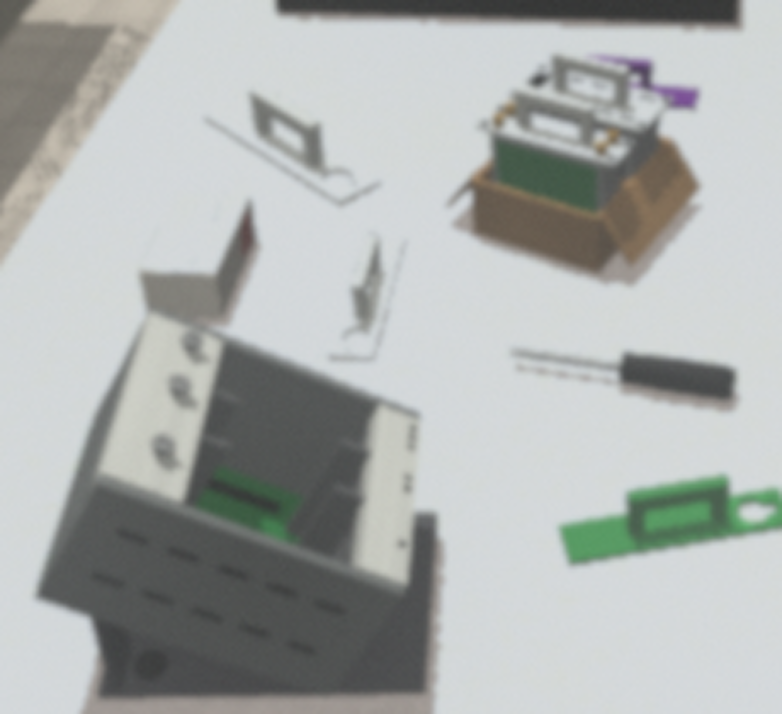

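```bash
python3 - <<'E'
from h import *
crop('side0',155,255,285,380,6,'c5')
crop('top0',165,115,265,175,8,'c6')
crop('top0',165,170,265,240,8,'c7')
E
```

```text
(no output)
```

View pics/c5.png

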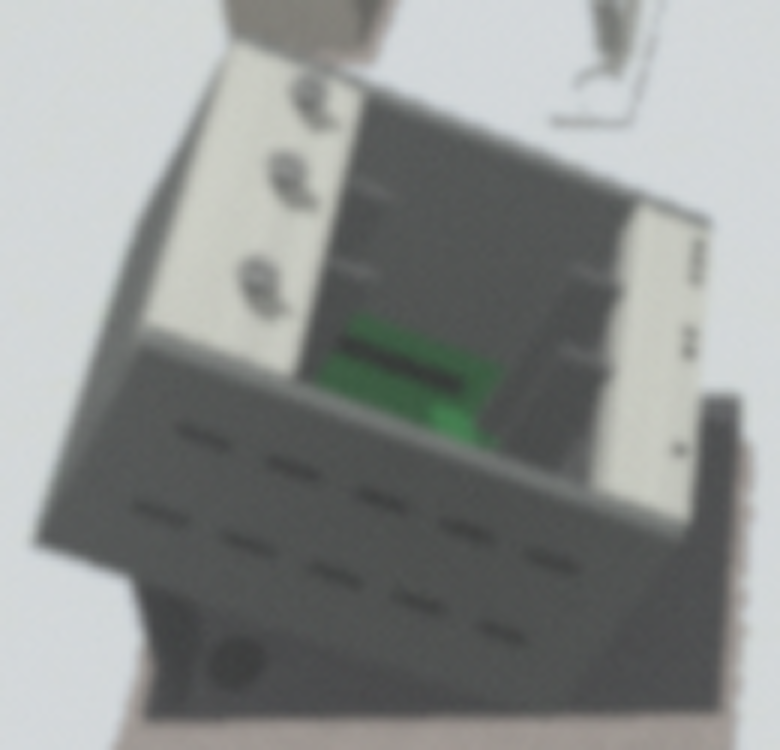

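View pics/c6.png

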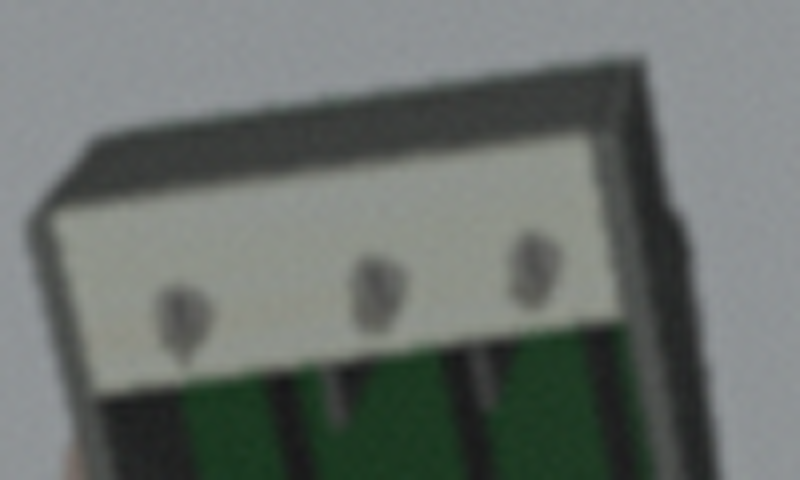

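View pics/c7.png

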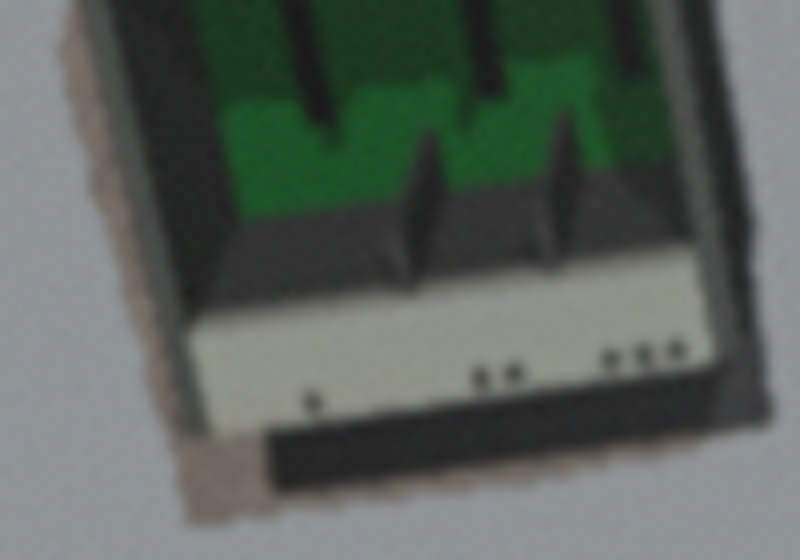

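```bash
cat > fit.py <<'E'
from h import *
from scipy.optimize import least_squares
from scipy.spatial.transform import Rotation as Ro
P=[(102,70),(102,-70),(54,70),(54,-70),(-54,70),(-54,-70),(-84,70),(-84,-70)]
T=[(52,210,6),(592,133,6),(97,393,6),(625,322,6),(190,325,7),(693,247,7),(208,435,7),(717,362,7)]
S=[(148,328),(235,42),(297,375),(362,92),(592,488),(637,203),(690,522),(708,228)]
O3=np.array([(x,y,0) for x,y in P],float)
t=np.array([(165+(a+.5)/8-.5,(115 if k==6 else 170)+(b+.5)/8-.5) for a,b,k in T])
s=np.array([(155+(a+.5)/6-.5,255+(b+.5)/6-.5) for a,b in S])
def pose(p): return Ro.from_euler('z',p[2])*Ro.from_euler('y',-p[4]), np.array([p[0],p[1],p[3]])
def W(p,X): R,o=pose(p); return R.apply(X)+o
def res(q,cams,free):
    p=np.r_[q,135,np.pi/6] if not free else q
    r=[]
    if 'top' in cams:r.append(proj('top',W(p,O3))-t)
    if 'side' in cams:r.append(proj('side',W(p,O3))-s)
    return np.concatenate(r).ravel()
if __name__=='__main__':
    for cams in(['top'],['side'],['top','side']):
        f=least_squares(res,[550,200,.2],args=(cams,0)); print(cams,f.x.round(3),np.abs(f.fun).mean())
        f=least_squares(res,[550,200,.2,135,.52],args=(cams,1),x_scale=[1,1,.01,1,.01]); print(cams,f.x.round(3),np.abs(f.fun).mean())
    print(f.fun.reshape(-1,2).round(2))
E
python3 fit.py
```

```text
['top'] [6.20215e+02 1.95927e+02 1.33000e-01] 0.4019654480005528
['top'] [6.20302e+02 1.96013e+02 1.32000e-01 1.34512e+02 5.34000e-01] 0.41563817977161754
['side'] [6.17250e+02 1.95042e+02 1.41000e-01] 0.5276429610288247
['side'] [6.20281e+02 1.87456e+02 1.39000e-01 1.27340e+02 5.24000e-01] 0.43034011477485556
['top', 'side'] [6.18608e+02 1.95347e+02 1.37000e-01] 0.6219416496726318
['top', 'side'] [6.18543e+02 1.95417e+02 1.38000e-01 1.35275e+02 5.27000e-01] 0.6205675838126821
[[ 0.1   0.99]
 [-0.22  0.84]
 [-0.04  0.45]
 [-0.02 -0.31]
 [ 0.01  1.48]
 [ 0.69  1.92]
 [ 0.86  0.32]
 [ 0.13  0.21]
 [-1.4  -0.99]
 [-1.12 -0.49]
 [-1.81  0.14]
 [-0.8  -0.2 ]
 [ 1.26  0.48]
 [-0.43 -0.15]
 [-1.2  -0.09]
 [ 0.07  0.64]]
```

```bash
cat >> h.py <<'E'
def onz(cam,u,v,h):
    a=world(cam,u,v,1.0); b=world(cam,u,v,1000.0); k=(h-a[2])/(b[2]-a[2]); return a+k*(b-a)
E
python3 - <<'E'
from h import *
p,d=load('top0')
def cc(x,y): return 370+(x+.5)/5.4-.5,185+(y+.5)/5.4-.5
for n,c in(('pow',[(375,150),(487,190),(283,425),(392,462)]),('io',[(245,108),(308,128),(150,380),(212,402)])):
    W=np.array([onz('top',*cc(*q),99) for q in c]); print(n,W.mean(0).round(1)); x=W[0]-W[2]+W[1]-W[3]; print(np.arctan2(x[1],x[0]),np.linalg.norm(W[0]-W[2]),np.linalg.norm(W[0]-W[1]))
# depth of carton area: panel heights
for u,v in[(408,245),(438,245),(413,225),(445,225)]: print(world('top',u,v,d[v,u]).round(1))
crop('top0',385,195,465,275,8,'c8'); crop('side0',280,180,360,250,8,'c9')
crop('top0',320,165,400,200,10,'c10'); crop('side0',240,230,280,280,12,'c11')
E
```

```text
pow [ 493.7 -290.9   99. ]
-0.35999751556367265 118.35154959743298 47.67180256650415
io [ 515.5 -229.    99. ]
-0.36087926243110263 117.8586277892323 26.64923764434124
[ 483.  -214.   132.2]
[ 486.  -285.5   94.6]
[ 530.2 -232.    96.9]
[ 528.9 -300.8  101.3]
```

View pics/c8.png

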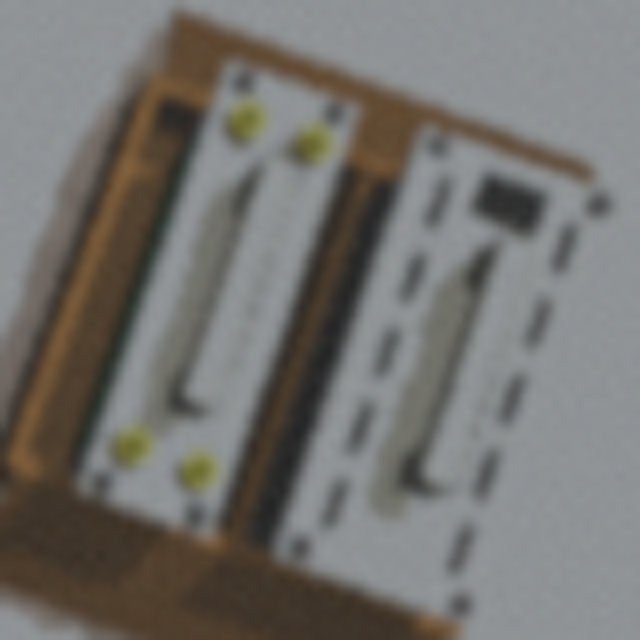

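View pics/c9.png

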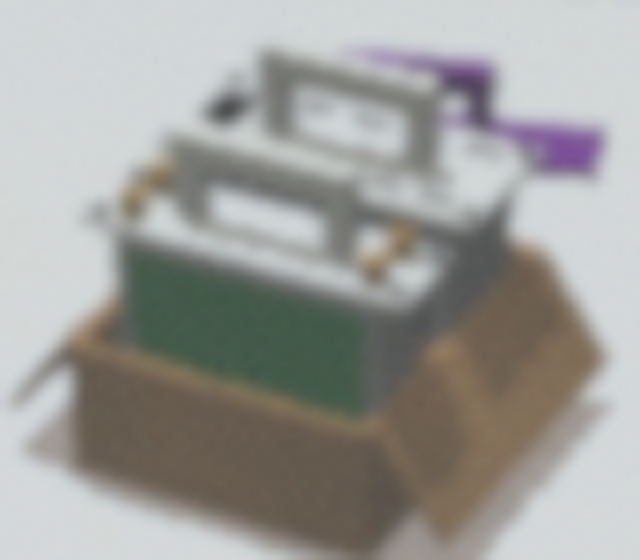

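View pics/c10.png

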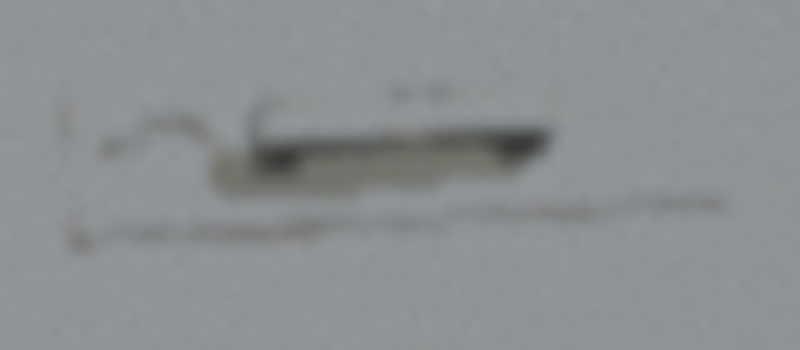

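View pics/c11.png

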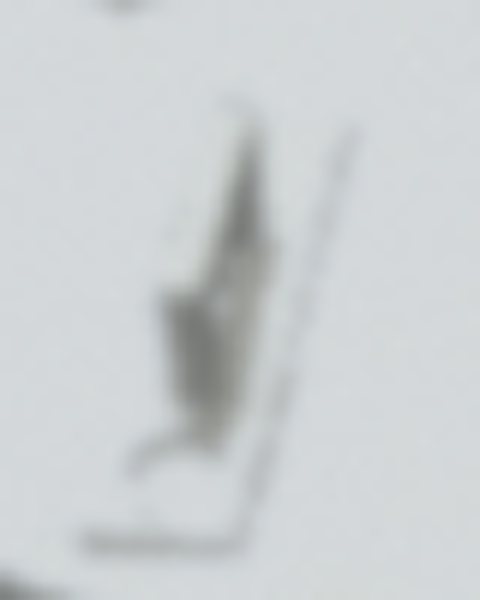

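```bash
cat > nav.py <<'E'
import numpy as np, json, os, sys
F='cmd.json'
def get(): return np.array(json.load(open(F))) if os.path.exists(F) else np.array([204.407,-510.595,219.446,.3807])
def put(c): json.dump(list(map(float,c)),open(F,'w'))
def ax(y): c,s=np.cos(y),np.sin(y); return np.array([[c,s,0],[s,-c,0],[0,0,-1.]])
def rel(*T):  # list of (x,y,z,yaw) -> rows
    c=get()
    for T in T:
        T=np.array(T); print((ax(c[3])@(T[:3]-c[:3])).round(1), 'tw',round(float((-(T[3]-c[3])+np.pi)%(2*np.pi)-np.pi),3), 'for',T.round(3))
def did(tx,ty,tz,tw):
    c=get(); c[:3]+=ax(c[3]).T@np.array([tx,ty,tz]); c[3]-=tw; put(c)
    return c
def chk():
    from cell import manip
    s=manip.read_state(); print('t',round(s['clock'],2),'pos',s['eef_pos'].round(1),'rot',s['eef_rot'].round(3),'F',s['wrist_force'].round(1),'M',s['moment'].round(2),'gap',round(s['finger_gap'],1),'q',s['joints'].round(2)); print('cmd',get().round(3))
E
python3 - <<'E'
from nav import *
rel((519.9,-300.8,170,-.36),(519.9,-300.8,122,-.36))
from h import *
p=load('top0')
def cc(x,y): return 320+(x+.5)/10-.5,165+(y+.5)/10-.5
a,b=[onz('top',*cc(*q),3) for q in((75,243),(728,204))]; print(a,b,np.linalg.norm(a-b),np.arctan2(*(a-b)[1::-1]))
E
```

```text
[370.9 -77.5  49.4] tw 0.741 for [ 5.199e+02 -3.008e+02  1.700e+02 -3.600e-01]
[370.9 -77.5  97.4] tw 0.741 for [ 5.199e+02 -3.008e+02  1.220e+02 -3.600e-01]
[631.73631608 -46.0350503    3.        ] [ 639.61441327 -202.07795375    3.        ] 156.24164660046372 1.6212402349327197
```

Emit:
{"name": "jog_arm", "arguments": {
  "deltas": "50 -10 10 0.1 60; 105 -20 20 0.2 60; 160 -32 30 0.3 60; 215 -44 38 0.42 60; 270 -56 44 0.54 60; 325 -68 48 0.65 60; 371 -77.5 49.4 0.741 60; 371 -77.5 49.4 0.741 60; 371 -77.5 49.4 0.741 60; 371 -77.5 49.4 0.741 60",
  "squeeze": 20
}}

```text
clock: 1.35
eef_pos: [519.2, -301.6, 170.1]
eef_rot: [3.142, 0.0, -0.361]
wrist_force: [0.7, -0.7, 0.6]
finger_gap: 60.0
```

```bash
python3 - <<'E'
from nav import *
did(371,-77.5,49.4,.741)
chk()
from h import *
snap('top','t1');snap('side','s1')
crop('top1' if 0 else 't1',360,170,490,300,6,'d1');crop('s1',260,140,380,260,6,'d2')
E
```

```text
t 1.35 pos [ 519.2 -301.6  170.1] rot [ 3.142  0.    -0.361] F [ 0.7 -0.7  0.6] M [0.04 0.03 0.01] gap 60.0 q [-0.59  0.45  1.43 -0.    1.26  1.34]
cmd [ 5.20048e+02 -3.00791e+02  1.70046e+02 -3.60000e-01]
```

View pics/d1.png

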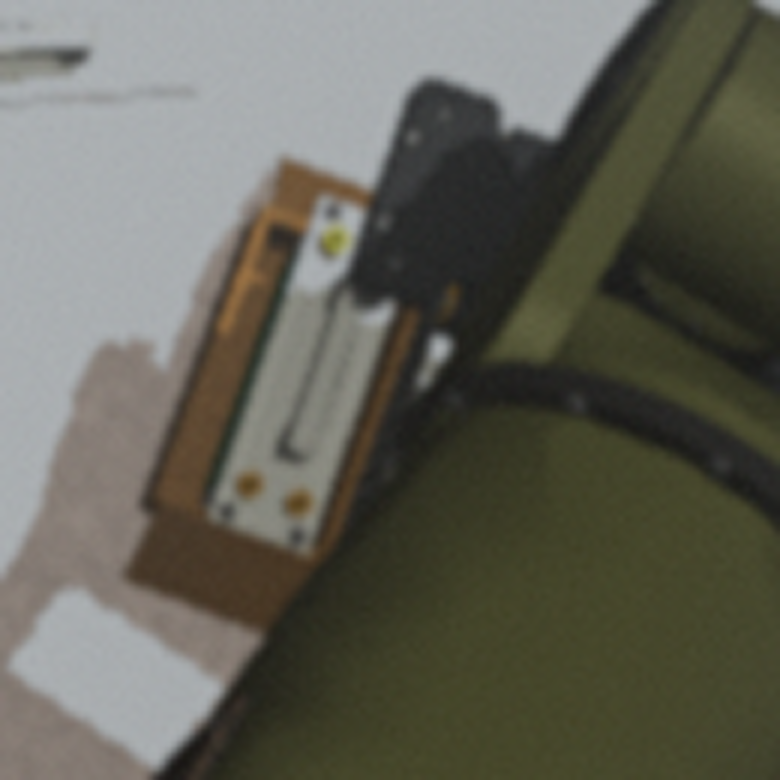

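View pics/d2.png

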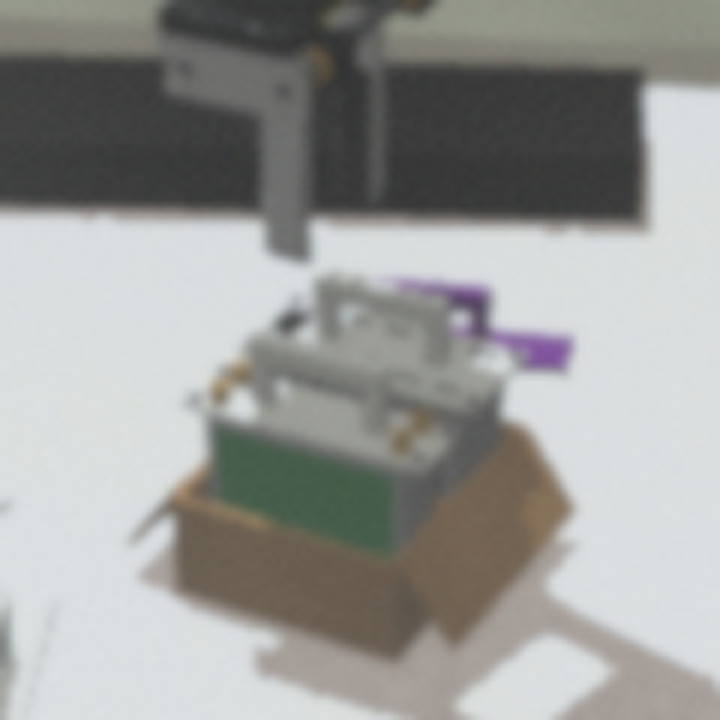

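Emit:
{"name": "jog_arm", "arguments": {
  "deltas": "0 0 12 0 60; 0 0 24 0 60; 0 0 36 0 60; 0 0 48 0 60; 0 0 48 0 40; 0 0 48 0 20; 0 0 48 0 8; 0 0 48 0 5; 0 0 48 0 5; 0 0 48 0 5",
  "squeeze": 10
}}

```text
clock: 2.7
eef_pos: [520.0, -301.0, 122.2]
eef_rot: [3.141, -0.0, -0.36]
wrist_force: [-1.3, -1.2, 0.6]
finger_gap: 9.9
```

```bash
python3 - <<'E'
from nav import *
did(0,0,48,0)
chk()
from h import *
print(proj('side',[[532,-268,156]]))
snap('side','s2')
crop('s2',260,140,380,260,6,'d3')
E
```

```text
t 2.7 pos [ 520.  -301.   122.2] rot [ 3.141 -0.    -0.36 ] F [-1.3 -1.2  0.6] M [-0.33  0.13  0.01] gap 9.9 q [-0.59  0.5   1.47 -0.    1.17  1.35]
cmd [ 5.20048e+02 -3.00791e+02  1.22046e+02 -3.60000e-01]
[[307.18569379 183.24210432]]
```

View pics/d3.png

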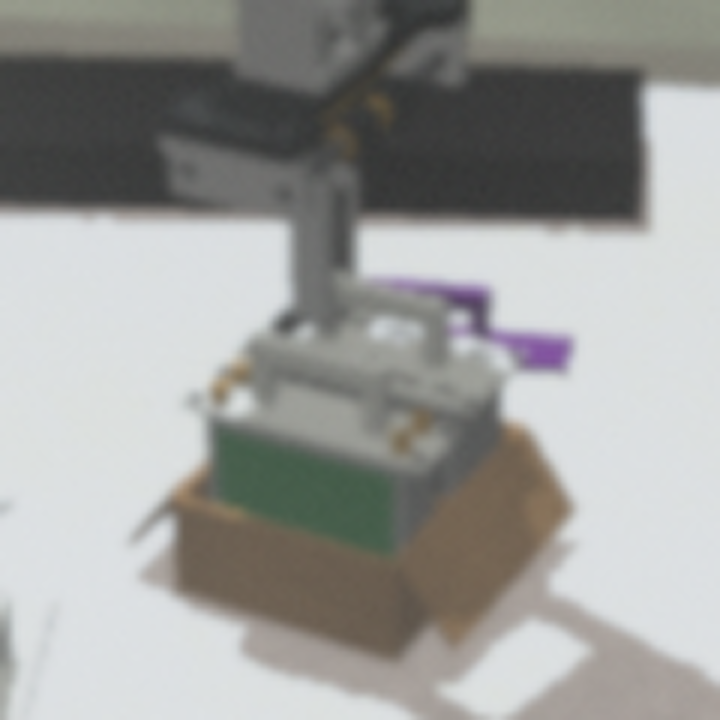

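Emit:
{"name": "jog_arm", "arguments": {
  "deltas": "0 0 -10 0 5; 0 0 -22 0 5; 0 0 -34 0 5; 0 0 -46 0 5; 0 0 -58 0 5; 0 0 -70 0 5; 0 0 -85 0 5; 0 0 -100 0 5; 0 0 -110 0 5; 0 0 -110 0 5",
  "squeeze": 10
}}

```text
clock: 4.0
eef_pos: [520.2, -300.9, 232.8]
eef_rot: [3.141, -0.001, -0.36]
wrist_force: [0.3, -0.3, -4.9]
finger_gap: 9.9
```

```bash
python3 - <<'E'
from nav import *
did(0,0,-110,0)
chk()
from h import *
snap('side','s3');snap('top','t3')
crop('s3',240,60,380,200,5,'d4')
E
```

```text
t 4.0 pos [ 520.2 -300.9  232.8] rot [ 3.141e+00 -1.000e-03 -3.600e-01] F [ 0.3 -0.3 -4.9] M [ 0.07  0.06 -0.01] gap 9.9 q [-0.59  0.4   1.35  0.    1.39  1.35]
cmd [ 5.20048e+02 -3.00791e+02  2.32046e+02 -3.60000e-01]
```

View pics/d4.png

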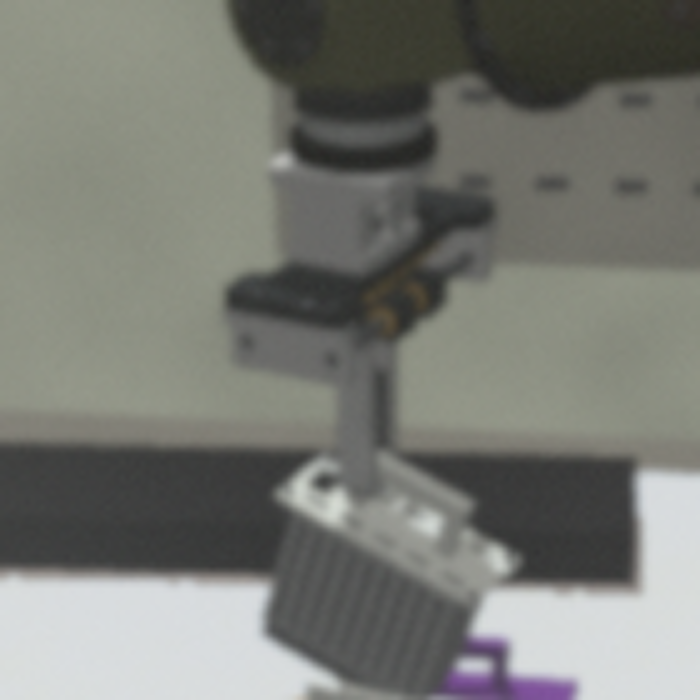

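```bash
cat > tilt.py <<'E'
from h import *
from nav import get
from scipy.optimize import least_squares
from scipy.spatial.transform import Rotation as Ro
def fit(cam,pts,obj,g,yaw,x0=(28,31,.35),fixz=False):
    """pts px; obj unit-frame pts; g grasp pt world. solve s (grip x on unit), h (grip z on unit), th"""
    def W(q,X):
        R=Ro.from_euler('z',yaw)*Ro.from_euler('y',-q[2]); return R.apply(np.asarray(X,float)-[q[0],0,q[1]])+g
    f=least_squares(lambda q:(proj(cam,W(q,obj))-pts).ravel(),x0,x_scale=[1,1,.02])
    return f.x,f.fun.reshape(-1,2)
E
python3 - <<'E'
from tilt import *
pts=np.array([(278,493),(333,455),(478,597),(522,560)])/5+[240,60]
obj=[(63,29,3),(63,-29,3),(-63,29,3),(-63,-29,3)]
x,r=fit('side',pts,obj,np.array([520.2,-300.9,237.8]),-.36); print(x,r.round(1))
E
```

```text
[33.50095081 31.51393947  0.29235617] [[ 0.2  0.3]
 [-0.6 -0.4]
 [-0.   0.9]
 [ 0.4 -0.8]]
```

```bash
python3 - <<'E'
from h import *
crop('t3',380,190,500,300,6.5,'d5'); crop('s3',285,140,355,210,10,'d6')
E
```

View pics/d5.png

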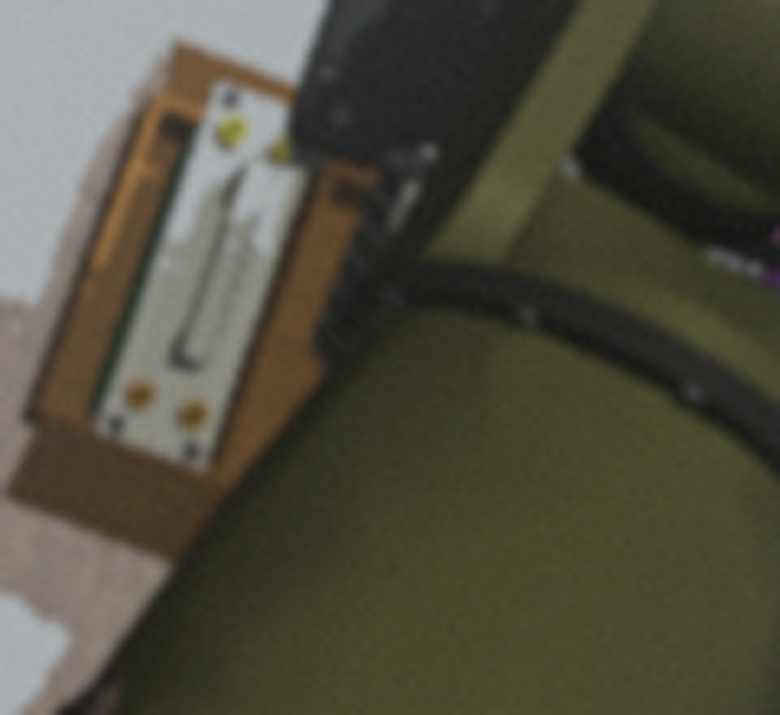

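View pics/d6.png

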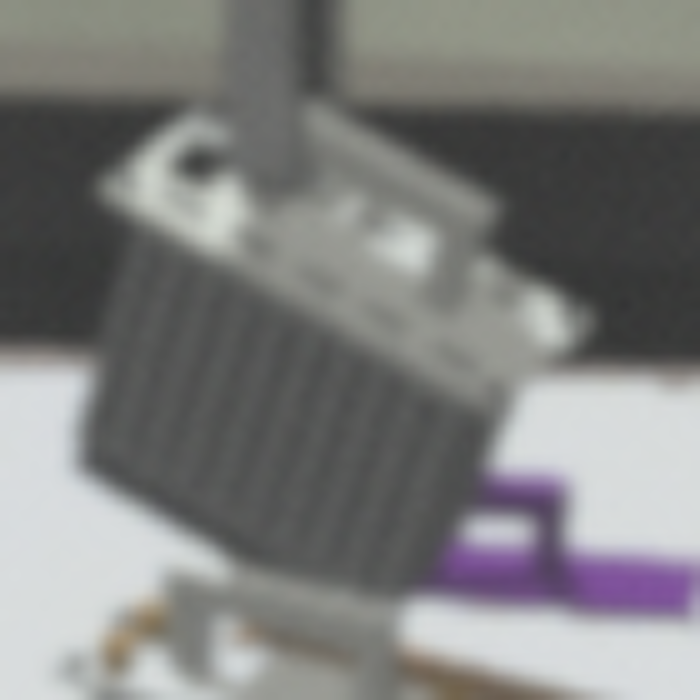

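```bash
cat > bay.py <<'E'
from nav import *
from scipy.spatial.transform import Rotation as Ro
S0=np.array([618.6,195.3,135.]); PSI=.137
RS=(Ro.from_euler('z',PSI)*Ro.from_euler('y',-np.pi/6)).as_matrix()
YB={1:41,2:-10,3:-51}
def w(b,x,z,y=0): return S0+RS@np.array([x,YB[b]+y,z])
def grip(b,d,delta,s,h=31,y=0,x0=0):  # d=depth of body bottom below mouth
    H=h+92-d/2 if d>0 else h+92-d
    m=-d/2 if d>0 else 0.
    if d<=0: H=h+92; m=-d
    x=x0+s*np.cos(delta)+H*np.sin(delta); z=m+H*np.cos(delta)-s*np.sin(delta)
    p=w(b,x,z,y); return (*(p-[0,0,5]),PSI)   # TCP: 5 below grasp pt
E
python3 - <<'E'
from bay import *
rel(grip(1,-20,.19,29),grip(1,0,.19,29),grip(1,92,0,29))
E
```

```text
[-122.3 -524.1  -41. ] tw -0.497 for [5.90340e+02 2.32792e+02 2.73035e+02 1.37000e-01]
[-113.6 -528.9  -23.7] tw -0.497 for [6.00247e+02 2.34158e+02 2.55715e+02 1.37000e-01]
[ -93.8 -539.6   60.7] tw -0.497 for [6.22525e+02 2.37229e+02 1.71347e+02 1.37000e-01]
```

Emit:
{"name": "jog_arm", "arguments": {
  "deltas": "0 0 -30 0 5; 0 0 -60 0 5; -5 -25 -80 -0.02 5; -12 -60 -90 -0.05 5; -22 -105 -90 -0.1 5; -34 -150 -90 -0.15 5; -45 -195 -90 -0.2 5; -55 -240 -90 -0.25 5; -66 -285 -90 -0.3 5; -77 -330 -90 -0.35 5",
  "squeeze": 20
}}

```text
clock: 5.35
eef_pos: [564.2, 36.7, 321.4]
eef_rot: [3.142, 0.001, -0.009]
wrist_force: [0.4, 0.4, -5.6]
finger_gap: 9.7
```

```bash
python3 - <<'E'
from bay import *
did(-77,-330,-90,-.35)
chk()
rel(grip(1,-20,.19,29),grip(1,-35,.19,29))
E
```

```text
t 5.35 pos [564.2  36.7 321.4] rot [ 3.142e+00  1.000e-03 -9.000e-03] F [ 0.4  0.4 -5.6] M [0.05 0.   0.01] gap 9.7 q [ 0.    0.28  1.31 -0.    1.55  1.58]
cmd [ 5.64336e+02  3.51670e+01  3.22046e+02 -1.00000e-02]
[  24.  -197.9   49. ] tw -0.147 for [5.90340e+02 2.32792e+02 2.73035e+02 1.37000e-01]
[  16.5 -196.8   36. ] tw -0.147 for [5.82911e+02 2.31768e+02 2.86026e+02 1.37000e-01]
```

Emit:
{"name": "jog_arm", "arguments": {
  "deltas": "3 -35 0 -0.03 5; 6 -75 5 -0.06 5; 9 -115 10 -0.1 5; 12 -150 15 -0.13 5; 14 -180 22 -0.147 5; 16.5 -196.8 30 -0.147 5; 16.5 -196.8 36 -0.147 5; 16.5 -196.8 36 -0.147 5; 16.5 -196.8 36 -0.147 5; 16.5 -196.8 36 -0.147 5",
  "squeeze": 20
}}

```text
clock: 6.6
eef_pos: [583.0, 231.2, 286.6]
eef_rot: [-3.142, -0.001, 0.136]
wrist_force: [0.2, 0.1, -5.6]
finger_gap: 10.1
```

```bash
python3 - <<'E'
from bay import *
did(16.5,-196.8,36,-.147)
chk()
from h import *
snap('side','s4'); snap('top','t4')
crop('s4',140,170,300,330,4.5,'e1')
crop('t4',140,80,300,260,4,'e2')
E
```

```text
t 6.6 pos [583.  231.2 286.6] rot [-3.142e+00 -1.000e-03  1.360e-01] F [ 0.2  0.1 -5.6] M [-0.02 -0.04  0.01] gap 10.1 q [ 0.32  0.44  1.18 -0.    1.52  1.75]
cmd [5.82862e+02 2.31786e+02 2.86046e+02 1.37000e-01]
```

View pics/e1.png

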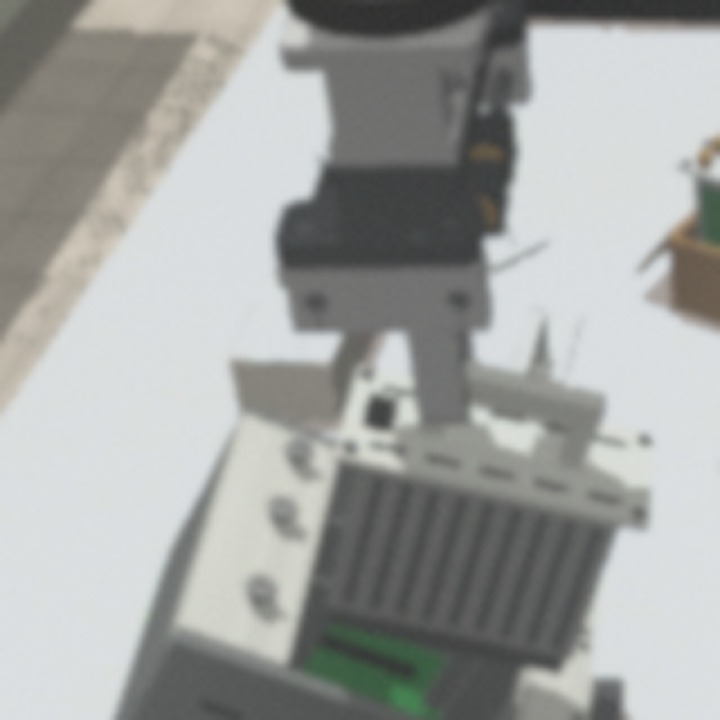

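View pics/e2.png

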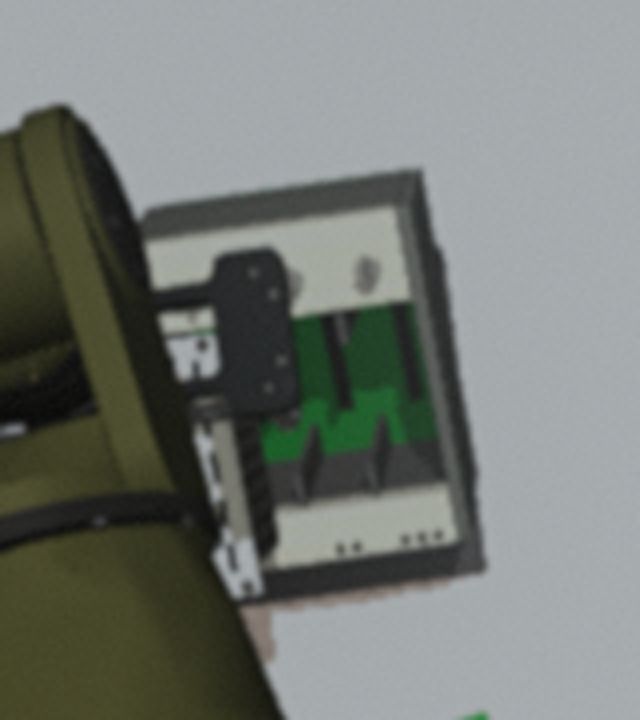

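```bash
python3 - <<'E'
from tilt import *
from h import crop
g=np.array([583,231.2,291.6])
pts=(np.array([(350,447),(367,372),(637,513),(645,440)])+.5)/4.5-.5+[140,170]
obj=[(59,23.9,3),(59,-23.9,3),(-59,23.9,3),(-59,-23.9,3)]
x,r=fit('side',pts,obj,g,.136); print(x,r.round(1))
crop('s4',200,235,300,335,7.5,'e3')
E
```

```text
[30.8248555  30.91881118  0.3249424 ] [[-0.6 -0.1]
 [-0.3 -0.1]
 [ 0.7  0.5]
 [ 0.1 -0.2]]
```

View pics/e3.png

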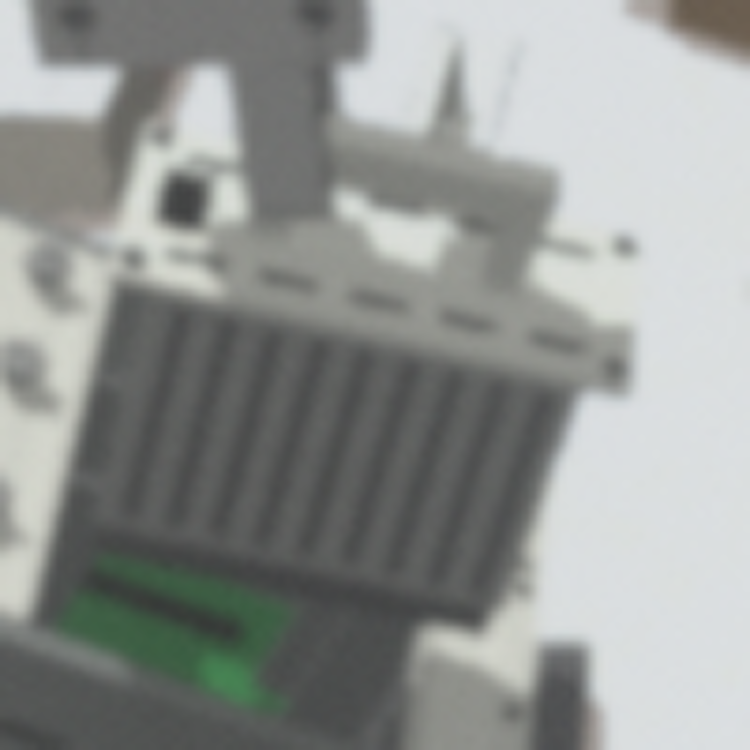

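```bash
python3 - <<'E'
from bay import *
rel(*[grip(1,d,e,29.5) for d,e in[(-20,.2),(-10,.2),(0,.2),(8,.19),(15,.17),(22,.145),(30,.12),(37,.095),(45,.075)]])
E
```

```text
[ 9.3  0.  12.7] tw -0.0 for [5.92056e+02 2.33028e+02 2.73317e+02 1.37000e-01]
[14.3  0.  21.4] tw -0.0 for [5.97009e+02 2.33711e+02 2.64657e+02 1.37000e-01]
[19.3  0.  30. ] tw -0.0 for [6.01962e+02 2.34394e+02 2.55996e+02 1.37000e-01]
[21.3  0.  37.4] tw -0.0 for [6.03993e+02 2.34674e+02 2.48635e+02 1.37000e-01]
[21.9  0.  44. ] tw -0.0 for [6.04511e+02 2.34745e+02 2.42074e+02 1.37000e-01]
[21.9  0.  50.6] tw -0.0 for [6.04594e+02 2.34757e+02 2.35446e+02 1.37000e-01]
[22.6  0.  58.1] tw -0.0 for [6.05288e+02 2.34853e+02 2.27918e+02 1.37000e-01]
[23.1  0.  64.8] tw -0.0 for [6.05721e+02 2.34912e+02 2.21287e+02 1.37000e-01]
[24.7  0.  72.2] tw -0.0 for [6.07298e+02 2.35130e+02 2.13865e+02 1.37000e-01]
```

Emit:
{"name": "jog_arm", "arguments": {
  "deltas": "5 0 6 0 5; 9.3 0 12.7 0 5; 14.3 0 21.4 0 5; 17 0 26 0 5; 19.3 0 30 0 5; 20.5 0 34 0 5; 21.3 0 37.4 0 5; 21.6 0 41 0 5; 21.9 0 44 0 5; 21.9 0 44 0 5",
  "squeeze": 12
}}

```text
clock: 7.95
eef_pos: [604.4, 234.8, 241.9]
eef_rot: [3.142, 0.0, 0.137]
wrist_force: [0.2, -0.2, -5.0]
finger_gap: 10.0
```

```bash
python3 - <<'E'
from bay import *
did(21.9,0,44,0)
chk()
from h import *
snap('side','s5')
crop('s5',150,210,300,340,5,'e4')
E
```

```text
t 7.95 pos [604.4 234.8 241.9] rot [3.142 0.    0.137] F [ 0.2 -0.2 -5. ] M [-0.01  0.01 -0.01] gap 10.0 q [0.31 0.51 1.18 0.   1.45 1.75]
cmd [6.04558e+02 2.34771e+02 2.42046e+02 1.37000e-01]
```

View pics/e4.png

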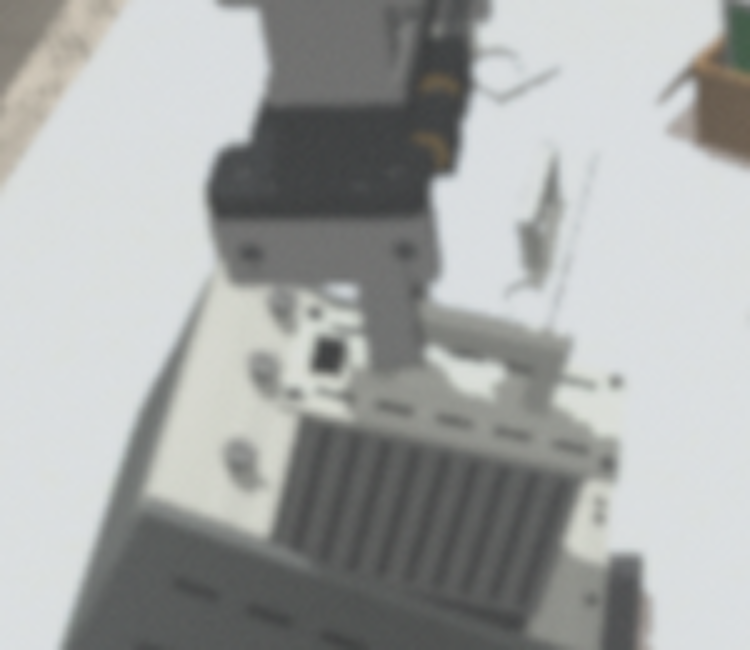

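Emit:
{"name": "jog_arm", "arguments": {
  "deltas": "0 0 3.3 0 5; 0 0 6.6 0 5; 0.4 0 10.3 0 5; 0.7 0 14.1 0 5; 1 0 17.5 0 5; 1.2 0 20.8 0 5; 2 0 24.5 0 5; 2.8 0 28.2 0 5; 2.8 0 28.2 0 5; 2.8 0 28.2 0 5",
  "squeeze": 12
}}

```text
clock: 9.25
eef_pos: [607.1, 235.2, 213.5]
eef_rot: [3.141, 0.001, 0.137]
wrist_force: [1.0, -0.0, -4.8]
finger_gap: 9.8
```

```bash
python3 - <<'E'
from bay import *
did(2.8,0,28.2,0)
chk()
rel(*[grip(1,d,e,29.5) for d,e in[(52,.062),(60,.05),(68,.04),(76,.03),(84,.015),(90,0),(92,0)]])
from h import *
snap('side','s6')
crop('s6',150,210,300,340,5,'e5')
E
```

```text
t 9.25 pos [607.1 235.2 213.5] rot [3.141e+00 1.000e-03 1.370e-01] F [ 1.  -0.  -4.8] M [ 0.05 -0.29  0.04] gap 9.8 q [0.31 0.53 1.21 0.   1.4  1.75]
cmd [6.07331e+02 2.35152e+02 2.13846e+02 1.37000e-01]
[1.9 0.  6.4] tw -0.0 for [6.09247e+02 2.35398e+02 2.07470e+02 1.37000e-01]
[ 4.6  0.  13.6] tw -0.0 for [6.11848e+02 2.35757e+02 2.00238e+02 1.37000e-01]
[ 7.5  0.  20.8] tw -0.0 for [6.14719e+02 2.36153e+02 1.93066e+02 1.37000e-01]
[10.4  0.  27.9] tw -0.0 for [6.17662e+02 2.36559e+02 1.85922e+02 1.37000e-01]
[13.   0.  35.1] tw -0.0 for [6.20255e+02 2.36916e+02 1.78740e+02 1.37000e-01]
[14.8  0.  40.5] tw -0.0 for [6.21964e+02 2.37152e+02 1.73329e+02 1.37000e-01]
[15.8  0.  42.2] tw -0.0 for [6.22954e+02 2.37288e+02 1.71597e+02 1.37000e-01]
```

View pics/e5.png

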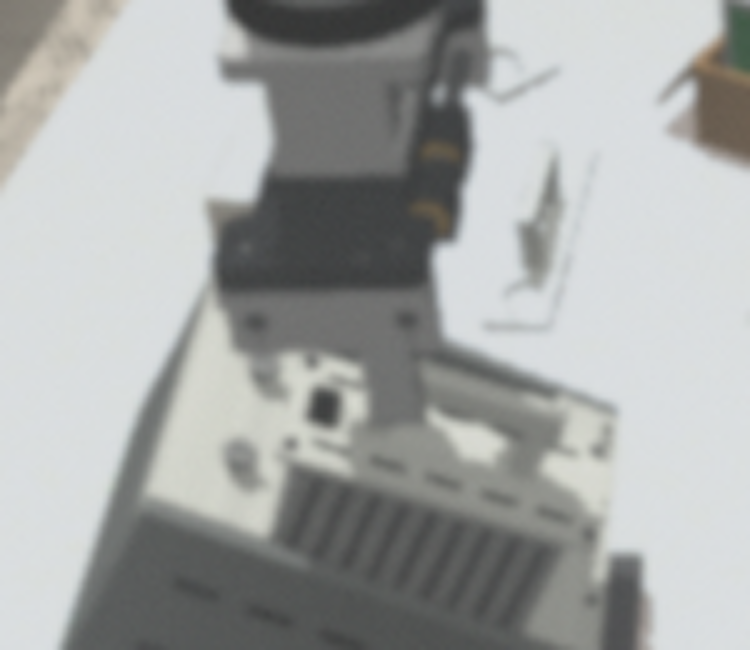

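Emit:
{"name": "jog_arm", "arguments": {
  "deltas": "1.9 0 6.4 0 5; 3.3 0 10 0 5; 4.6 0 13.6 0 5; 6 0 17.2 0 5; 7.5 0 20.8 0 5; 9 0 24.4 0 5; 10.4 0 27.9 0 5; 11.7 0 31.5 0 5; 13 0 35.1 0 5; 13 0 35.1 0 5",
  "squeeze": 12
}}

```text
clock: 10.55
eef_pos: [620.0, 236.9, 178.1]
eef_rot: [3.141, 0.001, 0.137]
wrist_force: [0.7, 0.4, -5.6]
finger_gap: 9.9
```

```bash
python3 - <<'E'
from bay import *
did(13,0,35.1,0)
chk()
rel(*[grip(1,d,e,29.5) for d,e in[(90,0),(92,0),(94,0)]])
E
```

```text
t 10.55 pos [620.  236.9 178.1] rot [3.141e+00 1.000e-03 1.370e-01] F [ 0.7  0.4 -5.6] M [ 0.1  -0.33 -0.01] gap 9.9 q [0.31 0.59 1.21 0.   1.35 1.74]
cmd [6.20210e+02 2.36924e+02 1.78746e+02 1.37000e-01]
[1.8 0.  5.4] tw -0.0 for [6.21964e+02 2.37152e+02 1.73329e+02 1.37000e-01]
[2.8 0.  7.1] tw -0.0 for [6.22954e+02 2.37288e+02 1.71597e+02 1.37000e-01]
[3.8 0.  8.9] tw -0.0 for [6.23945e+02 2.37425e+02 1.69865e+02 1.37000e-01]
```

Emit:
{"name": "jog_arm", "arguments": {
  "deltas": "1 0 2.7 0 5; 1.8 0 5.4 0 5; 2.3 0 6.2 0 5; 2.8 0 7.1 0 5; 3.3 0 8 0 5; 3.8 0 8.9 0 5; 3.8 0 8.9 0 5; 3.8 0 8.9 0 5; 3.8 0 8.9 0 5; 3.8 0 8.9 0 5",
  "squeeze": 12
}}

```text
clock: 11.8
eef_pos: [623.6, 237.5, 171.9]
eef_rot: [-3.141, -0.0, 0.137]
wrist_force: [-10.6, -3.6, 13.2]
finger_gap: 9.7
```

```bash
python3 - <<'E'
from bay import *
did(3.8,0,8.9,0)
chk()
from h import *
snap('side','s7')
crop('s7',150,210,300,340,5,'e6')
E
```

```text
t 11.8 pos [623.6 237.5 171.9] rot [-3.141 -0.     0.137] F [-10.6  -3.6  13.2] M [-0.58  1.95 -0.07] gap 9.7 q [0.31 0.6  1.2  0.   1.34 1.74]
cmd [6.23975e+02 2.37442e+02 1.69846e+02 1.37000e-01]
```

View pics/e6.png

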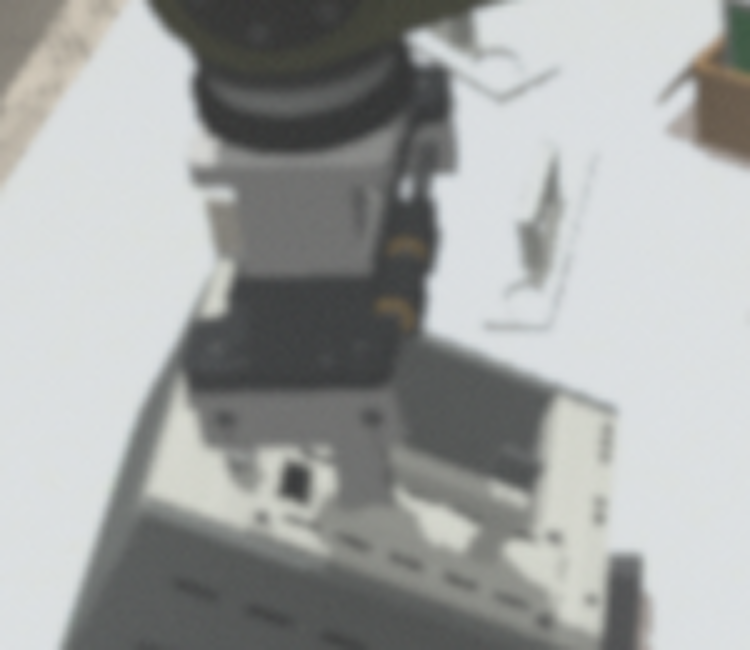

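Emit:
{"name": "jog_arm", "arguments": {
  "deltas": "-0.5 0 -1 0 5; -0.5 0 -1 0 14; -0.5 0 -1 0 22; -0.5 0 -1 0 28; -0.5 0 -1 0 28; -0.5 0 -10 0 28; -0.5 0 -25 0 28; -0.5 0 -45 0 28; -0.5 0 -80 0 28; -0.5 0 -120 0 28"
}}

```text
clock: 13.1
eef_pos: [623.2, 237.4, 292.0]
eef_rot: [-3.142, -0.0, 0.137]
wrist_force: [-0.3, 0.4, 0.0]
finger_gap: 27.9
```

```bash
python3 - <<'E'
from bay import *
did(-.5,0,-120,0)
chk()
from h import *
snap('side','s8')
crop('s8',150,210,300,340,5,'e7')
E
```

```text
t 13.1 pos [623.2 237.4 292. ] rot [-3.142 -0.     0.137] F [-0.3  0.4  0. ] M [ 0.04  0.03 -0.03] gap 27.9 q [0.31 0.54 1.02 0.   1.58 1.74]
cmd [6.23479e+02 2.37374e+02 2.89846e+02 1.37000e-01]
```

View pics/e7.png

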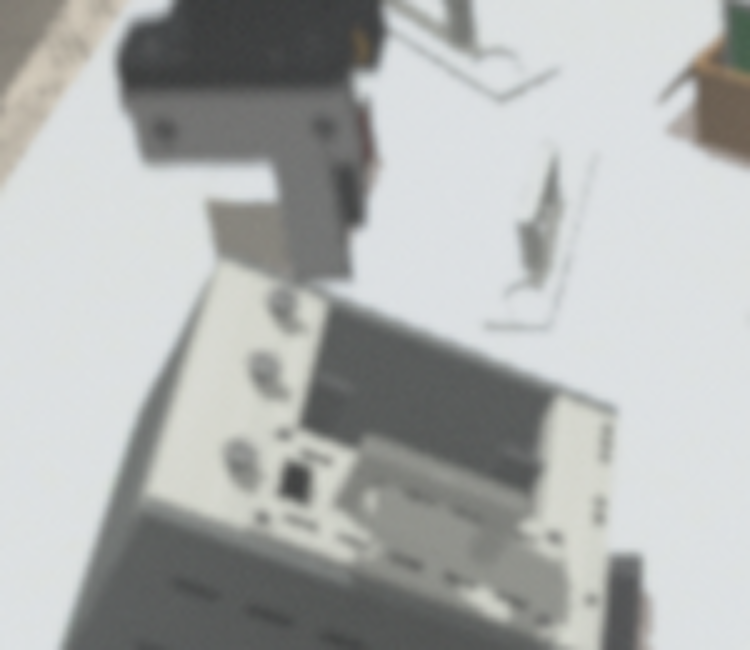

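```bash
python3 - <<'E'
from bay import *
from h import *
for p in[(59,-23.9),(59,23.9),(-59,-23.9),(-59,23.9)]:
    print(p,((proj('side',w(1,p[0],3,p[1]))-[150,210])*5+2).round(0), ((proj('side',w(1,p[0],6,p[1]))-[150,210])*5+2).round(0))
d=load('s8')[1]
def dep(cx,cy):
    u=int(150+cx/5);v=int(210+cy/5); X=world('side',u,v,float(np.median(d[v-1:v+2,u-1:u+2]))); return (RS.T@(X-S0)).round(1)
for c in[(320,440),(275,495),(540,525),(500,600),(180,470),(200,400),(590,550),(580,470)]: print(c,dep(*c))
snap('top','t8'); crop('t8',160,110,270,240,5,'e8')
E
```

```text
(59, -23.9) [278. 433.] [281. 428.]
(59, 23.9) [256. 519.] [259. 514.]
(-59, -23.9) [551. 536.] [554. 531.]
(-59, 23.9) [541. 624.] [544. 619.]
(320, 440) [41.3 13.6  3.3]
(275, 495) [53.5 50.8  3.7]
(540, 525) [-54.9  13.5   2.6]
(500, 600) [-41.7  61.9   3.8]
(180, 470) [90.  52.5  0.3]
(200, 400) [90.3 13.7  0.7]
(590, 550) [-78.8  14.2   0.2]
(580, 470) [-70.5 -28.2   0.8]
```

View pics/e8.png

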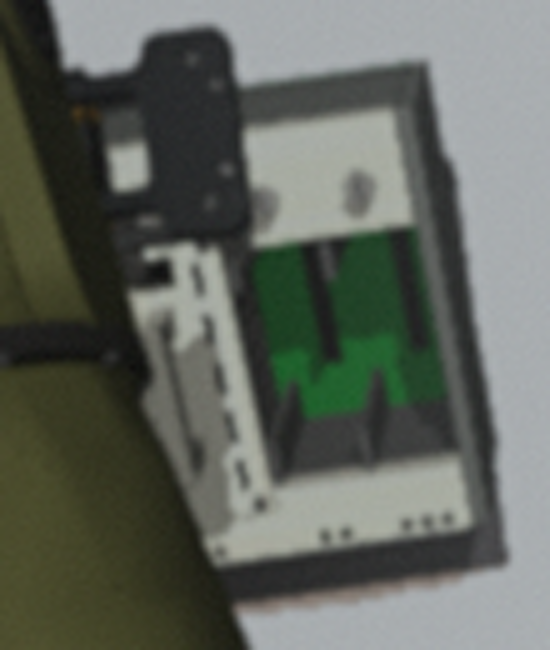

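```bash
python3 - <<'E'
from bay import *
c=np.array([515.5,-229.]); p=c+27.5*np.array([np.cos(.36),-np.sin(.36)])
rel((*p,200,-.36),(*p,122.5,-.36))
E
```

```text
[-146.4  460.4   89.8] tw 0.497 for [ 5.41237e+02 -2.38688e+02  2.00000e+02 -3.60000e-01]
[-146.4  460.4  167.3] tw 0.497 for [ 5.41237e+02 -2.38688e+02  1.22500e+02 -3.60000e-01]
```

Emit:
{"name": "jog_arm", "arguments": {
  "deltas": "-17 50 0 0.05 40; -33 105 0 0.11 40; -50 160 5 0.17 40; -67 215 15 0.23 40; -84 270 30 0.29 40; -102 325 45 0.35 40; -120 380 65 0.42 40; -138 430 80 0.47 40; -146.4 460.4 89.8 0.497 40; -146.4 460.4 89.8 0.497 40"
}}

```text
clock: 14.45
eef_pos: [540.4, -240.3, 199.5]
eef_rot: [3.142, 0.001, -0.363]
wrist_force: [0.1, 0.8, 0.1]
finger_gap: 39.9
```

```bash
python3 - <<'E'
from bay import *
did(-146.4,460.4,89.8,.497)
chk()
from h import *
snap('side','s9')
crop('s9',260,120,380,260,5,'f1')
snap('top','t9')
crop('t9',360,180,480,300,5,'f2')
crop('t9',160,110,270,240,5,'f3')
E
```

```text
t 14.45 pos [ 540.4 -240.3  199.5] rot [ 3.142e+00  1.000e-03 -3.630e-01] F [0.1 0.8 0.1] M [ 0.04 -0.01  0.03] gap 39.9 q [-0.48  0.41  1.42 -0.    1.31  1.45]
cmd [ 5.41186e+02 -2.38682e+02  2.00046e+02 -3.60000e-01]
```

View pics/f1.png

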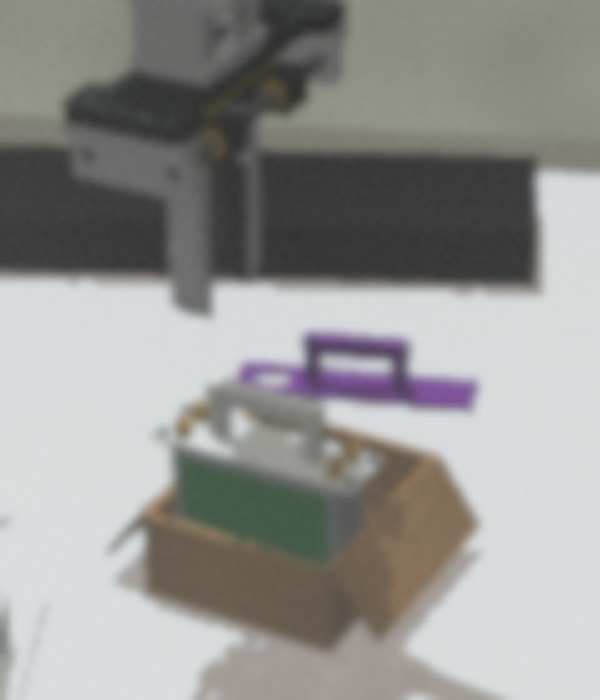

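View pics/f2.png

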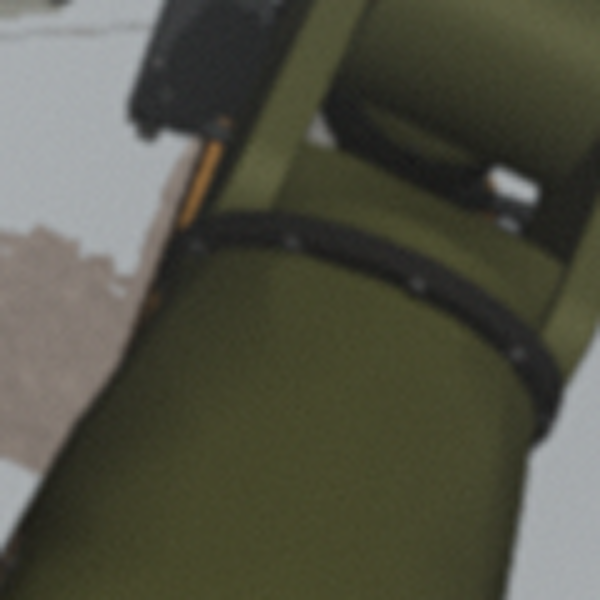

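View pics/f3.png

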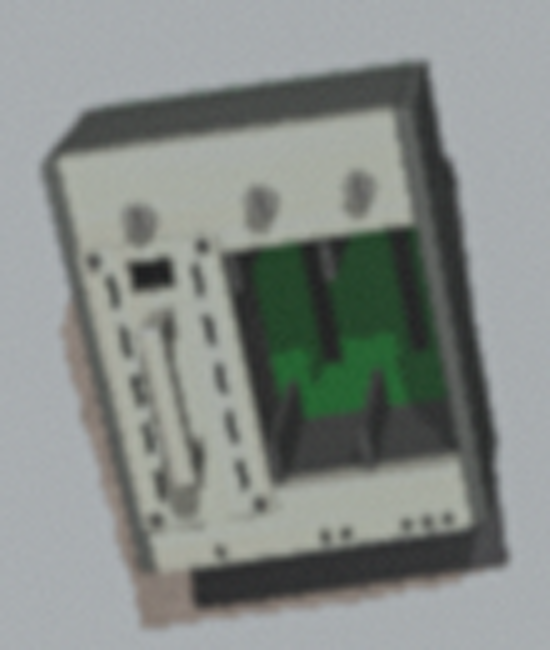

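Emit:
{"name": "jog_arm", "arguments": {
  "deltas": "0 0 20 0 40; 0 0 40 0 40; 0 0 55 0 40; 0 0 67 0 40; 0 0 77.5 0 40; 0 0 77.5 0 25; 0 0 77.5 0 10; 0 0 77.5 0 5; 0 0 77.5 0 5; 0 0 77.5 0 5",
  "squeeze": 8
}}

```text
clock: 15.8
eef_pos: [541.3, -238.9, 123.0]
eef_rot: [3.141, -0.001, -0.36]
wrist_force: [-1.1, -0.8, 2.8]
finger_gap: 10.2
```

Emit:
{"name": "jog_arm", "arguments": {
  "deltas": "0 0 -10 0 5; 0 0 -22 0 5; 0 0 -34 0 5; 0 0 -46 0 5; 0 0 -60 0 5; 0 0 -75 0 5; 0 0 -95 0 5; 0 0 -120 0 5; 0 0 -150 0 5; 0 0 -175 0 5",
  "squeeze": 8
}}

```text
clock: 17.05
eef_pos: [541.1, -238.7, 299.5]
eef_rot: [3.141, -0.001, -0.36]
wrist_force: [-0.7, 0.2, -2.9]
finger_gap: 9.7
```

```bash
python3 - <<'E'
from bay import *
did(0,0,77.5-175,0)
chk()
from h import *
snap('side','s10')
crop('s10',260,80,380,260,4.5,'f4')
E
```

```text
t 17.05 pos [ 541.1 -238.7  299.5] rot [ 3.141e+00 -1.000e-03 -3.600e-01] F [-0.7  0.2 -2.9] M [ 0.02 -0.02  0.04] gap 9.7 q [-0.48  0.35  1.27 -0.    1.52  1.45]
cmd [ 5.41186e+02 -2.38682e+02  2.97546e+02 -3.60000e-01]
```

View pics/f4.png

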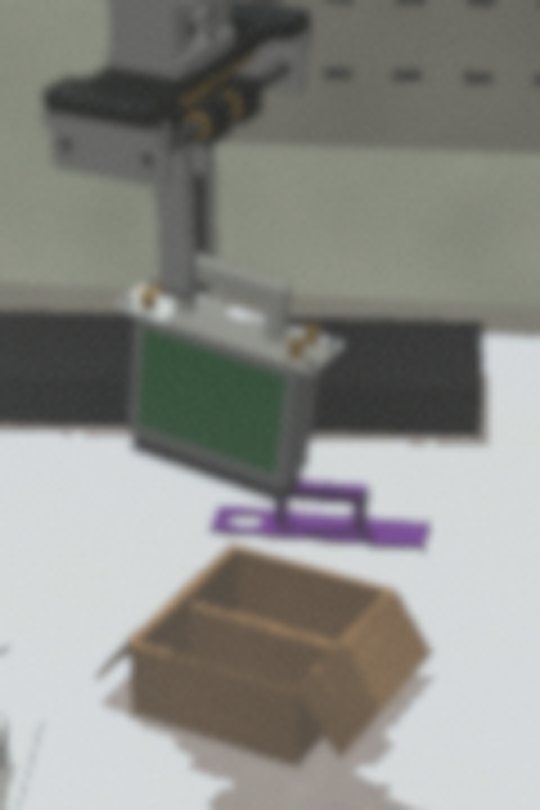

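```bash
python3 - <<'E'
from bay import *
rel(grip(2,-35,.25,28),grip(2,-35,.2,28))
E
```

```text
[ -96.7 -413.3   11.2] tw -0.497 for [5.96413e+02 1.82147e+02 2.86301e+02 1.37000e-01]
[-102.2 -410.3   11.7] tw -0.497 for [5.90183e+02 1.81288e+02 2.85830e+02 1.37000e-01]
```

Emit:
{"name": "jog_arm", "arguments": {
  "deltas": "-8 -30 -10 -0.03 5; -20 -80 -20 -0.09 5; -32 -130 -20 -0.15 5; -44 -180 -20 -0.21 5; -55 -230 -20 -0.27 5; -66 -280 -20 -0.33 5; -78 -330 -15 -0.4 5; -90 -375 -5 -0.46 5; -100 -405 5 -0.497 5; -102.2 -410.3 11.7 -0.497 5",
  "squeeze": 5
}}

```text
clock: 18.35
eef_pos: [589.7, 183.1, 284.9]
eef_rot: [-3.141, 0.001, 0.139]
wrist_force: [-0.1, -0.2, -2.9]
finger_gap: 9.6
```

```bash
python3 - <<'E'
from bay import *
did(-102.2,-410.3,11.7,-.497)
chk()
from h import *
snap('side','s11')
crop('s11',150,150,300,330,4.4,'f5')
E
```

```text
t 18.35 pos [589.7 183.1 284.9] rot [-3.141e+00  1.000e-03  1.390e-01] F [-0.1 -0.2 -2.9] M [ 0.02  0.04 -0.01] gap 9.6 q [0.24 0.42 1.21 0.   1.51 1.67]
cmd [5.90201e+02 1.81304e+02 2.85846e+02 1.37000e-01]
```

View pics/f5.png

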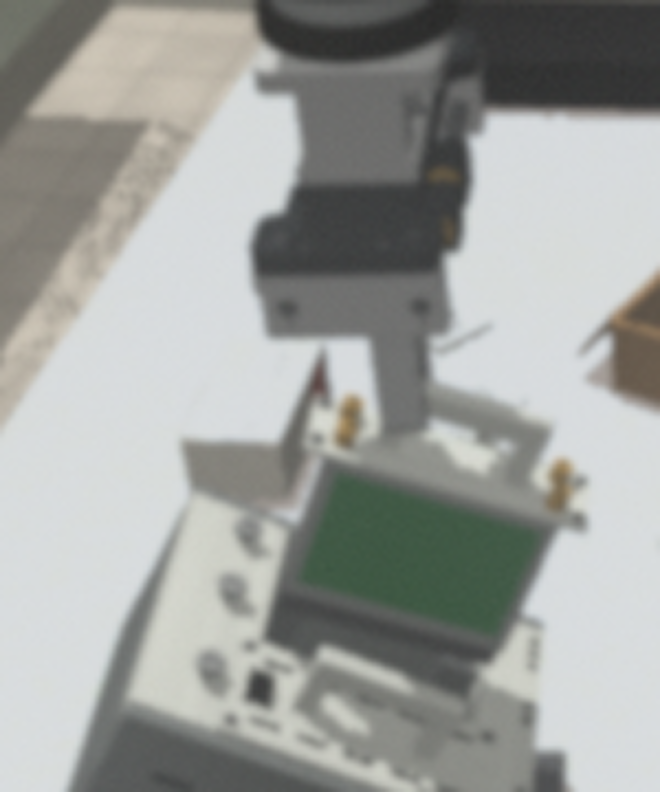

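```bash
python3 - <<'E'
from tilt import *
g=np.array([589.9,182.4,290])
pts=(np.array([(316,440),(578,522),(581,483)])+.5)/4.4-.5+[150,150]
obj=[(59,13.3,3),(-59,13.3,3),(-59,-13.3,3)]
x,r=fit('side',pts,obj,g,.138); print(x,r.round(1))
pts=(np.array([(316,440),(578,522),(581,483),(266,632),(470,697)])+.5)/4.4-.5+[150,150]
obj+=[(50,13.75,-92),(-50,13.75,-92)]
x,r=fit('side',pts,obj,g,.138); print(x,r.round(1))
from bay import *
rel(*[grip(2,d,e,28) for d,e in[(-20,.19),(-10,.19),(0,.19),(8,.185),(15,.165),(22,.145),(30,.12),(37,.095),(45,.075),(52,.062),(60,.05),(68,.04),(76,.03),(84,.015),(90,0),(94,0)]])
E
```

```text
[32.66043583 34.93551239  0.40828252] [[-0.1 -0.1]
 [ 0.1 -0.1]
 [ 0.   0.2]]
[32.8094015  41.72213603  0.41226584] [[-1.1  2.6]
 [-1.2  2.6]
 [-1.2  2.8]
 [ 1.  -4.1]
 [ 2.7 -4.8]]
[ 6.2  0.  13.1] tw -0.0 for [5.96369e+02 1.82141e+02 2.72708e+02 1.37000e-01]
[11.2  0.  21.8] tw -0.0 for [6.01323e+02 1.82823e+02 2.64048e+02 1.37000e-01]
[16.2  0.  30.5] tw -0.0 for [6.06276e+02 1.83506e+02 2.55387e+02 1.37000e-01]
[18.9  0.  37.8] tw -0.0 for [6.08952e+02 1.83875e+02 2.48080e+02 1.37000e-01]
[19.5  0.  44.4] tw -0.0 for [6.09497e+02 1.83951e+02 2.41485e+02 1.37000e-01]
[20.2  0.  51. ] tw -0.0 for [6.10178e+02 1.84044e+02 2.34892e+02 1.37000e-01]
[20.9  0.  58.5] tw -0.0 for [6.10887e+02 1.84142e+02 2.27329e+02 1.37000e-01]
[21.3  0.  65.2] tw -0.0 for [6.11335e+02 1.84204e+02 2.20663e+02 1.37000e-01]
[22.9  0.  72.6] tw -0.0 for [6.12925e+02 1.84423e+02 2.13214e+02 1.37000e-01]
[24.9  0.  79. ] tw -0.0 for [6.14881e+02 1.84693e+02 2.06802e+02 1.37000e-01]
[27.5  0.  86.3] tw -0.0 for [6.17491e+02 1.85052e+02 1.99554e+02 1.37000e-01]
[30.5  0.  93.5] tw -0.0 for [6.20369e+02 1.85449e+02 1.92368e+02 1.37000e-01]
[ 33.4   0.  100.6] tw -0.0 for [6.23319e+02 1.85856e+02 1.85211e+02 1.37000e-01]
[ 36.1   0.  107.8] tw -0.0 for [6.25922e+02 1.86215e+02 1.78009e+02 1.37000e-01]
[ 37.8   0.  113.3] tw -0.0 for [6.27642e+02 1.86452e+02 1.72579e+02 1.37000e-01]
[ 39.8   0.  116.7] tw -0.0 for [6.29623e+02 1.86725e+02 1.69115e+02 1.37000e-01]
```

```bash
python3 - <<'E'
from bay import *
rel(*[grip(2,d,e,30,32) for d,e in[(-20,.115),(-12,.115),(0,.115)]])
E
```

```text
[-1.7  0.  12.8] tw -0.0 for [5.88525e+02 1.81059e+02 2.73032e+02 1.37000e-01]
[ 2.3  0.  19.7] tw -0.0 for [5.92488e+02 1.81605e+02 2.66104e+02 1.37000e-01]
[ 8.3  0.  30.1] tw -0.0 for [5.98432e+02 1.82425e+02 2.55712e+02 1.37000e-01]
```

Emit:
{"name": "jog_arm", "arguments": {
  "deltas": "0 0 3 0 5; -1 0 6 0 5; -1.7 0 9 0 5; -1.7 0 12.8 0 5; 0 0 16 0 5; 2.3 0 19.7 0 5; 2.3 0 19.7 0 5; 2.3 0 19.7 0 5; 2.3 0 19.7 0 5; 2.3 0 19.7 0 5",
  "squeeze": 8
}}

```text
clock: 19.65
eef_pos: [592.4, 181.7, 266.3]
eef_rot: [-3.142, -0.0, 0.137]
wrist_force: [0.3, -0.2, -2.2]
finger_gap: 9.9
```

```bash
python3 - <<'E'
from bay import *
did(2.3,0,19.7,0)
chk()
from h import *
snap('side','s12')
crop('s12',190,220,290,330,6.5,'f6')
E
```

```text
t 19.65 pos [592.4 181.7 266.3] rot [-3.142 -0.     0.137] F [ 0.3 -0.2 -2.2] M [0.02 0.01 0.01] gap 9.9 q [ 0.24  0.43  1.24 -0.    1.47  1.67]
cmd [5.92480e+02 1.81618e+02 2.66146e+02 1.37000e-01]
```

View pics/f6.png

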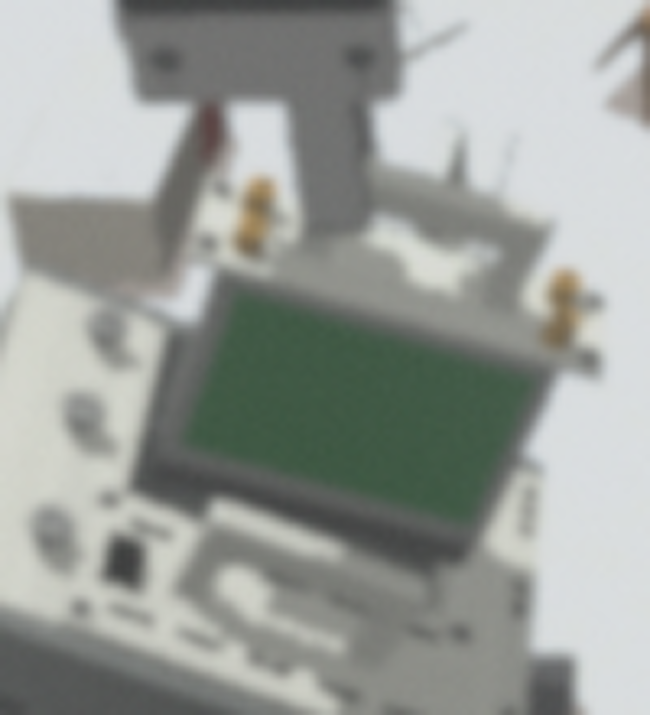

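```bash
python3 - <<'E'
from tilt import *
g=np.array([592.4,181.7,271.3])
pts=(np.array([(206,242),(219,188),(588,361),(592,300)])+.5)/6.5-.5+[190,220]
obj=[(59,13.3,3),(59,-13.3,3),(-59,13.3,3),(-59,-13.3,3)]
x,r=fit('side',pts,obj,g,.137); print(x,r.round(1))
from bay import *
rel(*[grip(2,d,e,29,32) for d,e in[(-5,.11),(0,.11),(8,.11),(15,.11),(22,.11),(30,.105),(37,.09),(45,.075),(52,.062),(60,.05),(68,.04),(76,.03),(84,.015),(90,0),(94,0)]])
E
```

```text
[31.76477432 34.25467044  0.40403345] [[-0.2  0. ]
 [-0.2 -0.2]
 [ 0.2 -0.3]
 [ 0.2  0.4]]
[2.  0.  6.6] tw -0.0 for [5.94426e+02 1.81873e+02 2.59530e+02 1.37000e-01]
[ 4.5  0.  10.9] tw -0.0 for [5.96902e+02 1.82214e+02 2.55200e+02 1.37000e-01]
[ 8.1  0.  18.1] tw -0.0 for [6.00476e+02 1.82707e+02 2.48073e+02 1.37000e-01]
[11.2  0.  24.3] tw -0.0 for [6.03603e+02 1.83138e+02 2.41837e+02 1.37000e-01]
[14.4  0.  30.5] tw -0.0 for [6.06730e+02 1.83569e+02 2.35601e+02 1.37000e-01]
[17.4  0.  37.8] tw -0.0 for [6.09752e+02 1.83986e+02 2.28386e+02 1.37000e-01]
[19.   0.  44.2] tw -0.0 for [6.11289e+02 1.84198e+02 2.21900e+02 1.37000e-01]
[21.1  0.  51.6] tw -0.0 for [6.13388e+02 1.84487e+02 2.14549e+02 1.37000e-01]
[23.1  0.  58. ] tw -0.0 for [6.15327e+02 1.84754e+02 2.08143e+02 1.37000e-01]
[25.7  0.  65.2] tw -0.0 for [6.17920e+02 1.85112e+02 2.00900e+02 1.37000e-01]
[28.6  0.  72.4] tw -0.0 for [6.20785e+02 1.85507e+02 1.93719e+02 1.37000e-01]
[31.5  0.  79.6] tw -0.0 for [6.23722e+02 1.85912e+02 1.86566e+02 1.37000e-01]
[34.1  0.  86.8] tw -0.0 for [6.26305e+02 1.86268e+02 1.79370e+02 1.37000e-01]
[35.9  0.  92.2] tw -0.0 for [6.28004e+02 1.86502e+02 1.73945e+02 1.37000e-01]
[37.9  0.  95.7] tw -0.0 for [6.29986e+02 1.86775e+02 1.70481e+02 1.37000e-01]
```

Emit:
{"name": "jog_arm", "arguments": {
  "deltas": "2.5 0 6 0 5; 5 0 10.5 0 5; 7 0 14.5 0 5; 8.6 0 18.1 0 5; 10.2 0 21.2 0 5; 11.7 0 24.3 0 5; 13.4 0 27.4 0 5; 14.9 0 30.5 0 5; 17.6 0 37.5 0 5; 17.6 0 37.5 0 5",
  "squeeze": 10
}}

```text
clock: 20.95
eef_pos: [609.8, 184.0, 227.8]
eef_rot: [3.141, 0.001, 0.137]
wrist_force: [0.9, -0.3, -3.5]
finger_gap: 9.9
```

```bash
python3 - <<'E'
from bay import *
did(17.6,0,37.5,0)
chk()
from h import *
snap('side','s13')
crop('s13',160,210,290,340,5.5,'f7')
rel(*[grip(2,d,e,29.5,32) for d,e in[(37,.09),(45,.075),(52,.062),(60,.05),(68,.04),(76,.03),(84,.015),(90,0),(94,0)]])
E
```

```text
t 20.95 pos [609.8 184.  227.8] rot [3.141e+00 1.000e-03 1.370e-01] F [ 0.9 -0.3 -3.5] M [ 0.07 -0.19 -0.  ] gap 9.9 q [0.24 0.49 1.24 0.   1.41 1.67]
cmd [6.09916e+02 1.84016e+02 2.28646e+02 1.37000e-01]
[1.8 0.  6.5] tw -0.0 for [6.11739e+02 1.84260e+02 2.22110e+02 1.37000e-01]
[ 4.   0.  13.9] tw -0.0 for [6.13834e+02 1.84548e+02 2.14766e+02 1.37000e-01]
[ 5.9  0.  20.3] tw -0.0 for [6.15771e+02 1.84815e+02 2.08366e+02 1.37000e-01]
[ 8.5  0.  27.5] tw -0.0 for [6.18361e+02 1.85173e+02 2.01128e+02 1.37000e-01]
[11.4  0.  34.7] tw -0.0 for [6.21224e+02 1.85567e+02 1.93951e+02 1.37000e-01]
[14.4  0.  41.8] tw -0.0 for [6.24158e+02 1.85972e+02 1.86803e+02 1.37000e-01]
[17.  0. 49.] tw -0.0 for [6.26738e+02 1.86327e+02 1.79613e+02 1.37000e-01]
[18.7  0.  54.5] tw -0.0 for [6.28433e+02 1.86561e+02 1.74195e+02 1.37000e-01]
[20.7  0.  57.9] tw -0.0 for [6.30415e+02 1.86834e+02 1.70731e+02 1.37000e-01]
```

View pics/f7.png

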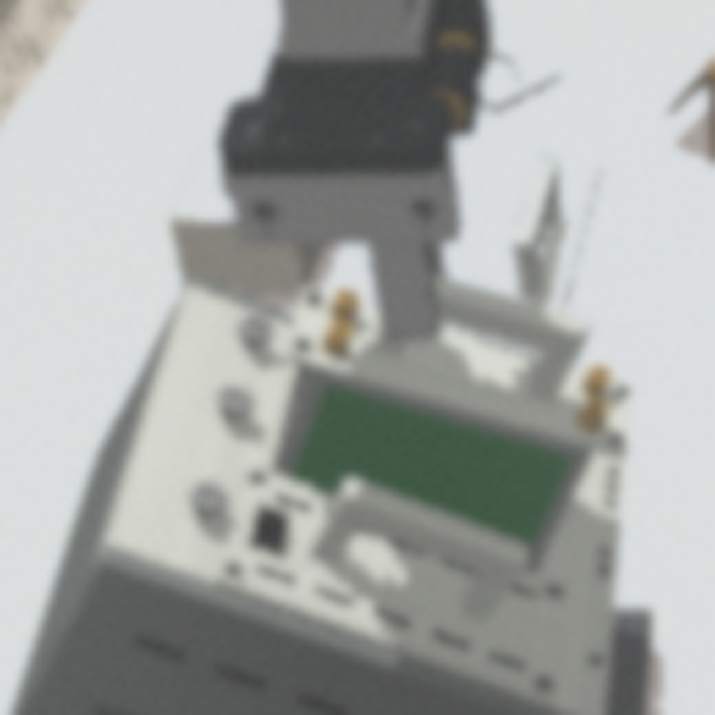

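Entering cleanly beside the power unit; force is light. Continuing.

Emit:
{"name": "jog_arm", "arguments": {
  "deltas": "0.9 0 3.3 0 5; 1.8 0 6.5 0 5; 2.9 0 10.2 0 5; 4 0 13.9 0 5; 5.9 0 20.3 0 5; 7.2 0 24 0 5; 8.5 0 27.5 0 5; 11.4 0 34.7 0 5; 12.9 0 38.3 0 5; 12.9 0 38.3 0 5",
  "squeeze": 10
}}

```text
clock: 22.25
eef_pos: [622.5, 185.8, 189.7]
eef_rot: [3.141, 0.001, 0.137]
wrist_force: [1.0, -0.2, -2.1]
finger_gap: 10.1
```

Emit:
{"name": "jog_arm", "arguments": {
  "deltas": "1.5 0 3.5 0 5; 2.8 0 7.1 0 5; 4.1 0 10.7 0 5; 5 0 13.5 0 5; 5.8 0 16.2 0 5; 6.8 0 18 0 5; 7.3 0 19 0 5; 7.8 0 19.8 0 5; 7.8 0 19.8 0 5; 7.8 0 19.8 0 5",
  "squeeze": 10
}}

```text
clock: 23.5
eef_pos: [630.7, 186.9, 172.6]
eef_rot: [-3.141, -0.002, 0.137]
wrist_force: [-3.8, -1.3, 14.1]
finger_gap: 10.1
```

```bash
python3 - <<'E'
from bay import *
did(20.7,0,58.1,0)
chk()
from h import *
snap('side','s14')
crop('s14',160,210,290,340,5.5,'f8')
E
```

```text
t 23.5 pos [630.7 186.9 172.6] rot [-3.141e+00 -2.000e-03  1.370e-01] F [-3.8 -1.3 14.1] M [-0.28  0.85 -0.06] gap 10.1 q [ 0.23  0.58  1.24 -0.    1.33  1.67]
cmd [6.30423e+02 1.86837e+02 1.70546e+02 1.37000e-01]
```

View pics/f8.png

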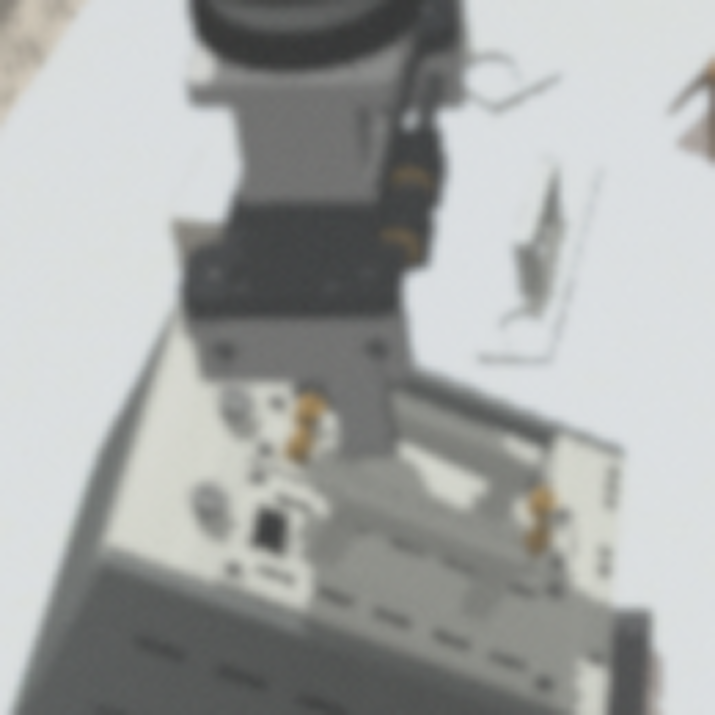

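Emit:
{"name": "jog_arm", "arguments": {
  "deltas": "0 0 -1 0 5; 0 0 -1 0 14; 0 0 -1 0 22; 0 0 -1 0 24; 0 0 -1 0 24; 0 0 -10 0 24; 0 0 -25 0 24; 0 0 -45 0 24; 0 0 -75 0 24; 0 0 -100 0 24"
}}

```text
clock: 24.8
eef_pos: [630.4, 186.9, 273.2]
eef_rot: [-3.141, -0.002, 0.137]
wrist_force: [0.2, -0.3, -0.2]
finger_gap: 24.2
```

```bash
python3 - <<'E'
from bay import *
did(0,0,-100,0)
chk()
from h import *
snap('side','s15'); snap('top','t15')
crop('s15',160,230,290,340,6,'g1')
for n,p in[('TL far',(59,-13.3)),('near',(59,13.3)),('R far',(-59,-13.3)),('R near',(-59,13.3))]:
    print(n,p,((proj('side',w(2,p[0],3,p[1]))-[160,230])*6+2.5).round(0))
d=load('s15')[1]
def dep(u,v):
    X=world('side',u,v,float(np.median(d[v-1:v+2,u-1:u+2]))); return (RS.T@(X-S0)).round(1)
for x,y in[(50,0),(-50,0),(45,14),(45,-14),(-45,14),(-45,-14)]:
    u,v=proj('side',w(2,x,3,y)).round().astype(int); print((x,y),dep(u,v))
E
```

```text
t 24.8 pos [630.4 186.9 273.2] rot [-3.141e+00 -2.000e-03  1.370e-01] F [ 0.2 -0.3 -0.2] M [ 0.02 -0.02 -0.01] gap 24.2 q [0.23 0.52 1.09 0.   1.53 1.67]
cmd [6.30423e+02 1.86837e+02 2.70546e+02 1.37000e-01]
TL far (59, -13.3) [295. 318.]
near (59, 13.3) [281. 371.]
R far (-59, -13.3) [611. 441.]
R near (-59, 13.3) [604. 495.]
(50, 0) [49.9 -6.2  5.6]
(-50, 0) [-46.9  -0.1  12. ]
(45, 14) [45.4  5.1  4.4]
(45, -14) [ 46.7 -16.3   9.3]
(-45, 14) [-32.1  42.9  38.7]
(-45, -14) [-43.9 -24.    3.9]
```

View pics/g1.png

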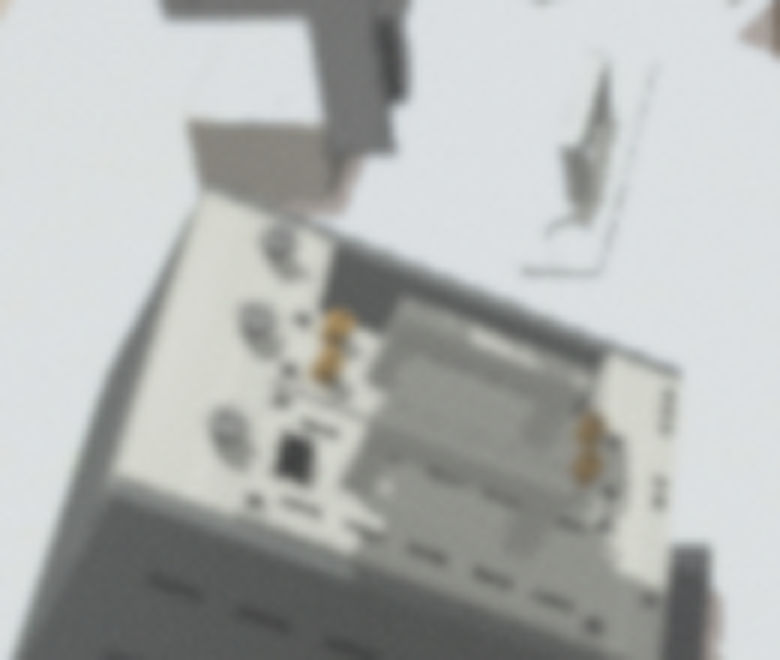

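```bash
python3 - <<'E'
from h import *
crop('t15',160,110,270,240,5,'g2')
crop('t15',320,160,400,205,9,'g3')
E
```

```text
(no output)
```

View pics/g2.png

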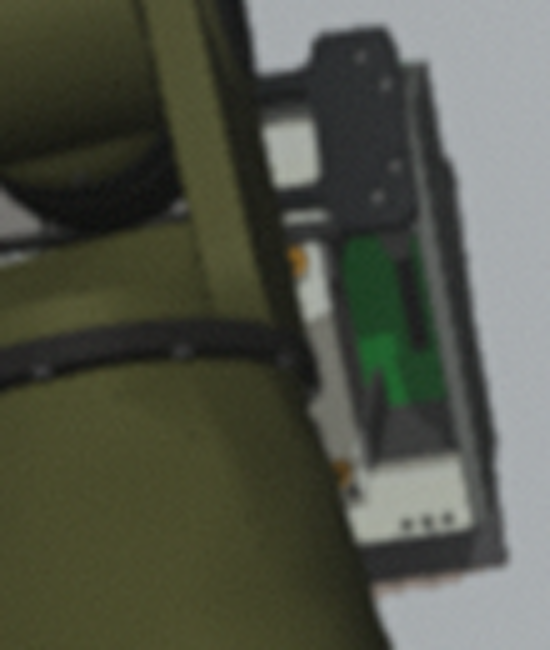

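View pics/g3.png

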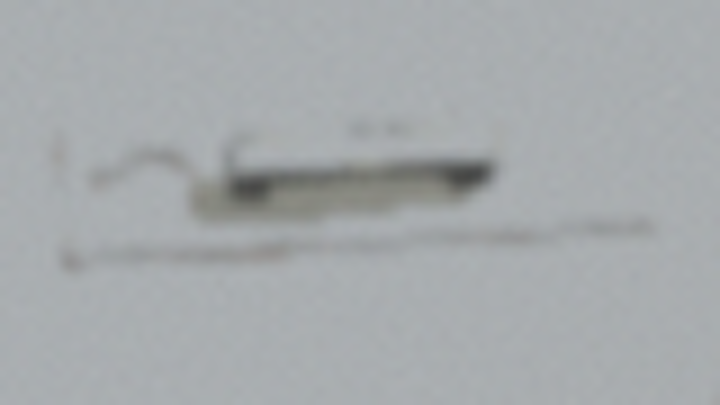

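```bash
python3 - <<'E'
from h import *
p,d=load('t9'); 
v,u=np.mgrid[160:205,320:405]
X=world('top',u,v,d[160:205,320:405]); m=(X[...,2]>25)&(X[...,2]<50)&(d[160:205,320:405]>0)
Q=X[m]; print(len(Q),Q.mean(0).round(1),Q.min(0).round(1),Q.max(0).round(1))
Q2=Q[:,:2]; r=cv2.minAreaRect(Q2.astype(np.float32)); print(r)
p,d=load('t15'); X=world('top',u,v,d[160:205,320:405]); m=(X[...,2]>25)&(X[...,2]<50); Q=X[m];print(len(Q),cv2.minAreaRect(Q[:,:2].astype(np.float32)))
def cc(x,y): return 320+(x+.5)/10-.5,165+(y+.5)/10-.5
for c in[(255,148),(548,130),(400,140)]: print(onz('top',*cc(*c),38).round(1))
for c in[(255,150),(548,135),(400,145)]: print(onz('top',*cc(*c),24).round(1))
crop('side0',235,225,285,285,10,'g4')
E
```

```text
152 [ 652.8 -122.9   35.7] [ 647.1 -157.9   25.3] [659.4 -88.   42.6]
((653.5809326171875, -122.96757507324219), (11.220197677612305, 69.80278015136719), 1.7684218883514404)
154 ((634.5781860351562, -161.51223754882812), (149.97586059570312, 38.945838928222656), 64.94019317626953)
[646.6 -87.7  38. ]
[ 650.2 -155.9   38. ]
[ 648.2 -121.4   38. ]
[649.3 -88.4  24. ]
[ 652.1 -157.3   24. ]
[ 650.1 -122.5   24. ]
```

View pics/g4.png

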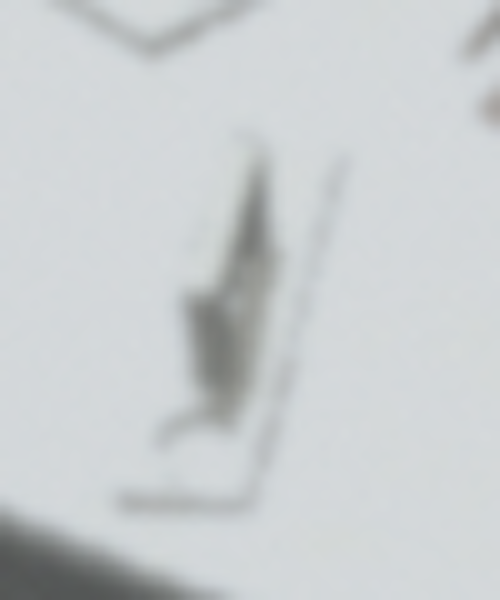

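```bash
python3 - <<'E'
from bay import *
a=1.613; p=np.array([653.3,-123.1])+25*np.array([np.cos(a),np.sin(a)])
rel((*p,120,a),(*p,26,a))
E
```

```text
[-17.2 285.3 150.5] tw -1.476 for [652.245 -98.122 120.      1.613]
[-17.2 285.3 244.5] tw -1.476 for [652.245 -98.122  26.      1.613]
```

Emit:
{"name": "jog_arm", "arguments": {
  "deltas": "0 30 -5 -0.16 40; -4 65 -5 -0.33 40; -7 100 0 -0.5 40; -10 140 10 -0.67 40; -12 180 30 -0.84 40; -14 220 55 -1.01 40; -16 255 85 -1.18 40; -17.2 285.3 120 -1.34 40; -17.2 285.3 150.5 -1.476 40; -17.2 285.3 150.5 -1.476 40"
}}

```text
clock: 26.15
eef_pos: [650.9, -98.1, 117.3]
eef_rot: [-3.137, -0.001, 1.611]
wrist_force: [-0.4, -0.5, 0.1]
finger_gap: 39.8
```

```bash
python3 - <<'E'
from bay import *
did(-17.2,285.3,150.5,-1.476)
chk()
from h import *
snap('side','s16'); snap('top','t16')
crop('s16',150,150,310,340,4,'g5')
crop('t16',160,110,270,240,5,'g6')
E
```

```text
t 26.15 pos [650.9 -98.1 117.3] rot [-3.137e+00 -1.000e-03  1.611e+00] F [-0.4 -0.5  0.1] M [-0.04 -0.07  0.01] gap 39.8 q [-0.21  0.63  1.28  0.    1.23 -0.25]
cmd [652.262 -98.145 120.046   1.613]
```

View pics/g5.png

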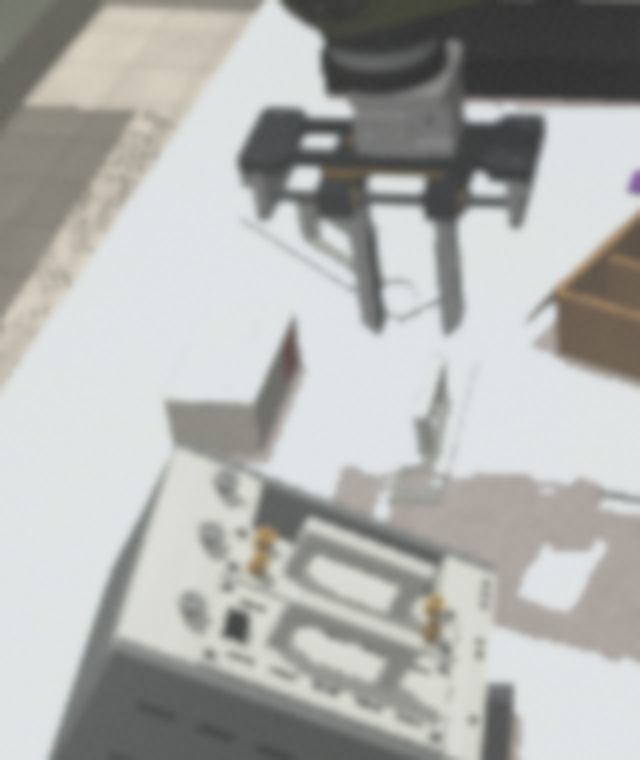

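View pics/g6.png

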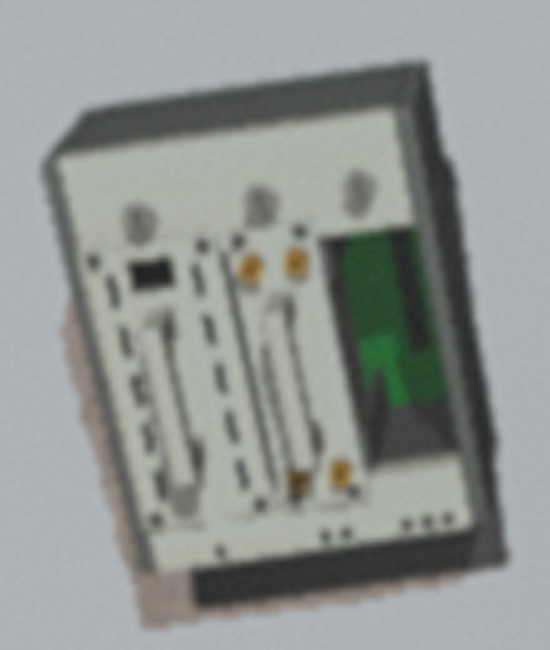

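```bash
python3 - <<'E'
from bay import *
from h import *
P=lambda b,x,z,y:((proj('top',w(b,x,z,y))-[160,110])*5+2).round(0)
for a in[(1,59,3,23.9),(1,59,3,-23.9),(1,-59,3,23.9),(1,-59,3,-23.9),(2,59,3,13.3),(2,59,3,-13.3),(2,-59,3,-13.3),(3,74,0,0),(3,74,10,0),(2,74,10,0),(1,74,10,0)]: print(a,P(*a))
p,d=load('t16')
crop('t16',220,135,245,160,20,'g7')
E
```

```text
(1, 59, 3, 23.9) [ 94. 261.]
(1, 59, 3, -23.9) [207. 245.]
(1, -59, 3, 23.9) [157. 522.]
(1, -59, 3, -23.9) [266. 506.]
(2, 59, 3, 13.3) [240. 240.]
(2, 59, 3, -13.3) [303. 231.]
(2, -59, 3, -13.3) [357. 492.]
(3, 74, 0, 0) [362. 185.]
(3, 74, 10, 0) [360. 190.]
(2, 74, 10, 0) [262. 205.]
(1, 74, 10, 0) [140. 222.]
```

View pics/g7.png

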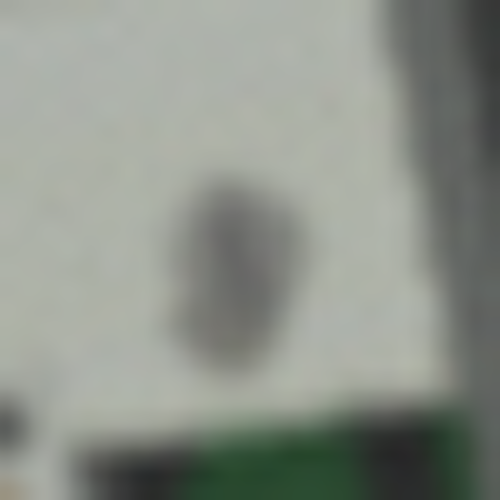

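Emit:
{"name": "jog_arm", "arguments": {
  "deltas": "0 0 25 0 40; 0 0 50 0 40; 0 0 70 0 40; 0 0 84 0 40; 0 0 94 0 40; 0 0 94 0 25; 0 0 94 0 12; 0 0 94 0 5; 0 0 94 0 5; 0 0 94 0 5",
  "squeeze": 3
}}

```text
clock: 27.5
eef_pos: [652.5, -98.2, 26.6]
eef_rot: [3.141, 0.0, 1.613]
wrist_force: [-1.9, -0.2, 5.2]
finger_gap: 9.7
```

Emit:
{"name": "jog_arm", "arguments": {
  "deltas": "0 0 -8 0 5; 0 0 -16 0 5; 0 0 -24 0 5; 0 0 -32 0 5; 0 0 -40 0 5; 0 0 -50 0 5; 0 0 -65 0 5; 0 0 -80 0 5; 0 0 -94 0 5; 0 0 -94 0 5",
  "squeeze": 3
}}

```text
clock: 28.75
eef_pos: [652.7, -98.2, 121.6]
eef_rot: [3.139, 0.001, 1.613]
wrist_force: [0.5, -0.6, -1.2]
finger_gap: 10.3
```

```bash
python3 - <<'E'
from bay import *
chk()
from h import *
snap('side','s17'); snap('top','t17')
crop('s17',210,150,310,270,6,'h1')
E
```

```text
t 28.75 pos [652.7 -98.2 121.6] rot [3.139e+00 1.000e-03 1.613e+00] F [ 0.5 -0.6 -1.2] M [ 0.04 -0.1   0.01] gap 10.3 q [-0.2   0.63  1.28  0.    1.23 -0.25]
cmd [652.262 -98.145 120.046   1.613]
```

View pics/h1.png

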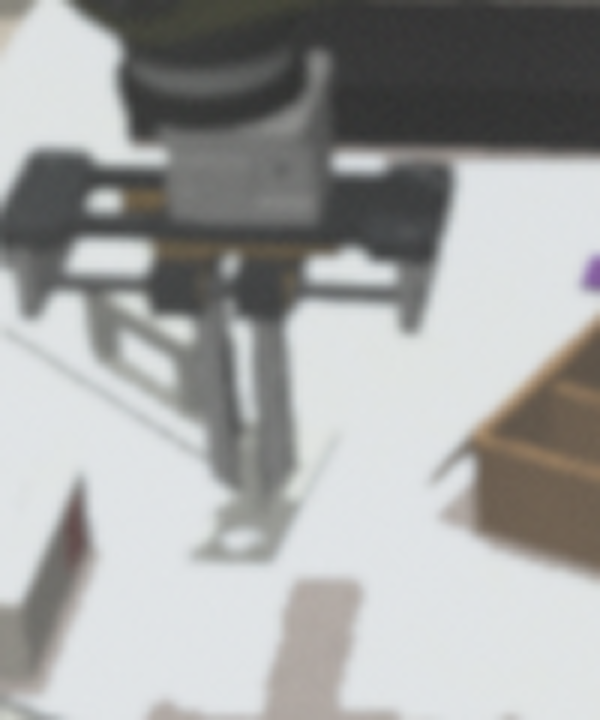

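```bash
python3 - <<'E'
from tilt import *
g=np.array([652.5,-98.2,126.])
pts=(np.array([(193,556),(275,560)])+.5)/6-.5+[210,150]
obj=[(78.5,-17.5,0),(78.5,17.5,0)]
for th in(0,.1,.2,.3,.4,.5,.6):
    R=Ro.from_euler('z',1.613)*Ro.from_euler('y',-th)
    W=R.apply(np.array(obj)-[25,0,31])+g; print(th,(((proj('side',W)-[210,150])+.5)*6-.5).round(0).tolist())
from bay import *
for z in(30,20,10): print(grip)
p=w(3,20.5+25,31+30); print(p)
crop('t17',300,130,420,240,6,'h2')
E
```

```text
0 [[190.0, 578.0], [273.0, 582.0]]
0.1 [[187.0, 572.0], [271.0, 575.0]]
0.2 [[185.0, 564.0], [269.0, 567.0]]
0.3 [[182.0, 554.0], [267.0, 558.0]]
0.4 [[180.0, 544.0], [265.0, 547.0]]
0.5 [[178.0, 532.0], [263.0, 536.0]]
0.6 [[177.0, 520.0], [262.0, 523.0]]
<function grip at 0x7f0669fd6840>
<function grip at 0x7f0669fd6840>
<function grip at 0x7f0669fd6840>
[634.38588944 145.99391836 210.57754963]
```

View pics/h2.png

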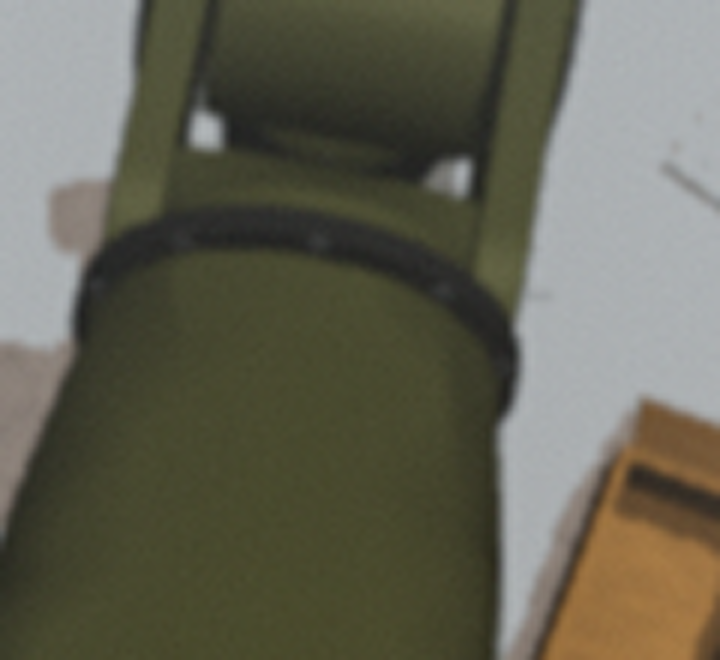

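```bash
cat >> bay.py <<'E'
def fil(z0,delta,s,h=31,xh=74,y=0):
    x=xh+(s-53.5)*np.cos(delta)+h*np.sin(delta); z=z0-(s-53.5)*np.sin(delta)+h*np.cos(delta)
    return (*(w(3,x,z,y)-[0,0,5]),PSI)
E
python3 - <<'E'
from bay import *
rel((652.262,-98.145,260,1.613),fil(60,.25,25),fil(35,.25,25))
E
```

```text
[   0.   -0. -140.] tw -0.0 for [652.262 -98.145 260.      1.613]
[ 243.7  -18.2 -121.1] tw 1.476 for [6.23851e+02 1.44542e+02 2.41108e+02 1.37000e-01]
[244.9  -5.8 -99.4] tw 1.476 for [6.36234e+02 1.46249e+02 2.19457e+02 1.37000e-01]
```

Emit:
{"name": "jog_arm", "arguments": {
  "deltas": "0 0 -35 0.1 5; 0 0 -75 0.25 5; 15 -3 -110 0.42 5; 45 -8 -135 0.6 5; 85 -14 -145 0.78 5; 125 -20 -145 0.96 5; 165 -24 -145 1.14 5; 205 -22 -140 1.3 5; 235 -20 -130 1.42 5; 243.7 -18.2 -121.1 1.476 5",
  "squeeze": 3
}}

```text
clock: 30.1
eef_pos: [623.4, 146.5, 239.9]
eef_rot: [-3.142, 0.001, 0.136]
wrist_force: [1.1, 0.1, -0.7]
finger_gap: 10.1
```

Emit:
{"name": "jog_arm", "arguments": {
  "deltas": "0 0 0 0 5; 3 0 6 0 5; 6.5 0 11 0 5; 9.5 0 16 0 5; 12.5 0 21.7 0 5; 12.5 0 21.7 0 5; 12.5 0 21.7 0 5; 12.5 0 21.7 0 5; 12.5 0 21.7 0 5; 12.5 0 21.7 0 5",
  "squeeze": 3
}}

```text
clock: 31.35
eef_pos: [636.2, 146.4, 219.6]
eef_rot: [3.142, -0.0, 0.137]
wrist_force: [0.1, -0.1, -1.5]
finger_gap: 10.0
```

```bash
python3 - <<'E'
from bay import *
did(243.7,-18.2,-121.1,1.476); did(12.5,0,21.7,0)
chk()
rel(fil(35,.25,25))
from h import *
snap('side','s18'); snap('top','t18')
crop('s18',170,200,300,320,6,'h3')
crop('t18',170,100,280,240,5,'h4')
E
```

```text
t 31.35 pos [636.2 146.4 219.6] rot [ 3.142 -0.     0.137] F [ 0.1 -0.1 -1.5] M [ 0.01 -0.08 -0.01] gap 10.0 q [ 0.17  0.53  1.19 -0.    1.41  1.6 ]
cmd [6.36253e+02 1.46282e+02 2.19446e+02 1.37000e-01]
[-0.  0. -0.] tw -0.0 for [6.36234e+02 1.46249e+02 2.19457e+02 1.37000e-01]
```

View pics/h3.png

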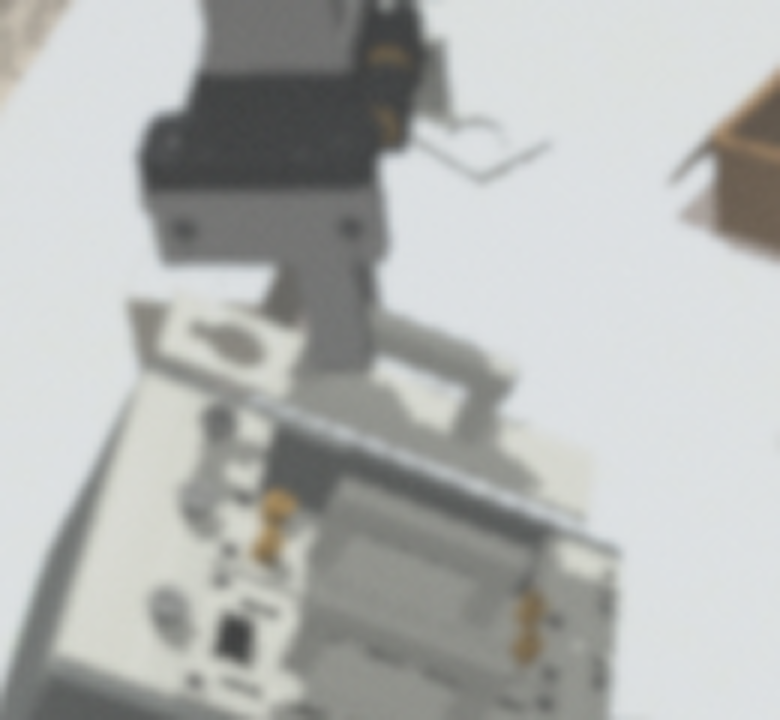

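View pics/h4.png

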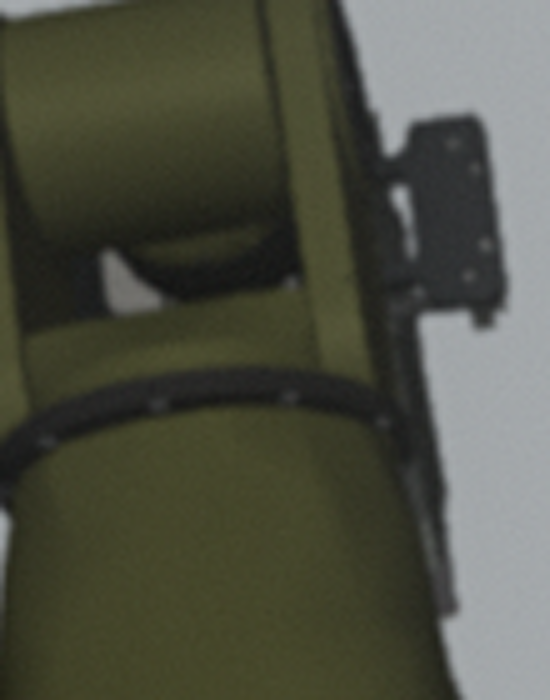

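```bash
python3 - <<'E'
from tilt import *
g=np.array([636.2,146.4,224.5])
pts=(np.array([(157,360),(180,291),(583,520),(597,452)])+.5)/6-.5+[170,200]
obj=[(78.5,17.5,3),(78.5,-17.5,3),(-78.5,17.5,3),(-78.5,-17.5,3)]
x,r=fit('side',pts,obj,g,.137); print(x,r.round(1))
obj+=[(53.5,0,3)]; pts=np.r_[pts,[(np.array([241,346])+.5)/6-.5+[170,200]]]
x,r=fit('side',pts,obj,g,.137); print(x,r.round(1))
from h import crop
crop('s18',185,240,235,270,14,'h5')
E
```

```text
[28.61815749 34.56861824  0.49894362] [[-0.2 -0.7]
 [-0.8  0.2]
 [ 1.1  0.1]
 [-0.1  0.5]]
[28.8930089  33.96927183  0.50335552] [[ 0.  -0.9]
 [-0.5 -0. ]
 [ 1.2  0.1]
 [-0.   0.5]
 [-0.6  0.6]]
```

View pics/h5.png

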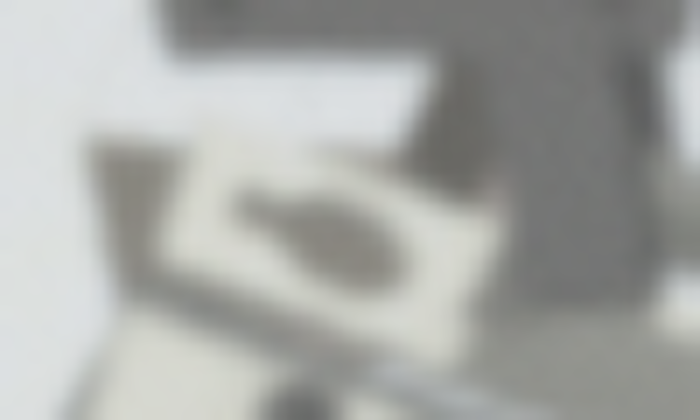

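```bash
python3 - <<'E'
from tilt import *
g=np.array([636.2,146.4,224.5])
pts=(np.array([(157,360),(180,291),(583,520),(597,452),(241,346)])+.5)/6-.5+[170,200]-[1.2,.1]
obj=[(78.5,17.5,3),(78.5,-17.5,3),(-78.5,17.5,3),(-78.5,-17.5,3),(53.5,0,3)]
x,r=fit('side',pts,obj,g,.137); print(x,r.round(1))
from bay import *
for s in(25,26):
  rel(*[fil(z,.02,s,32) for z in(25,18,14,10,6,3,0,-2)]); print()
E
```

```text
[26.63902964 34.8604684   0.50375283] [[-0.  -0.9]
 [-0.6 -0.1]
 [ 1.2  0.1]
 [ 0.   0.5]
 [-0.6  0.6]]
[ 0.4  0.  16.5] tw -0.0 for [6.36642e+02 1.46305e+02 2.02924e+02 1.37000e-01]
[ 3.9  0.  22.6] tw -0.0 for [6.40109e+02 1.46783e+02 1.96862e+02 1.37000e-01]
[ 5.9  0.  26. ] tw -0.0 for [6.42090e+02 1.47056e+02 1.93398e+02 1.37000e-01]
[ 7.9  0.  29.5] tw -0.0 for [6.44072e+02 1.47329e+02 1.89934e+02 1.37000e-01]
[ 9.9  0.  33. ] tw -0.0 for [6.46053e+02 1.47602e+02 1.86470e+02 1.37000e-01]
[11.4  0.  35.6] tw -0.0 for [6.47539e+02 1.47807e+02 1.83872e+02 1.37000e-01]
[12.9  0.  38.2] tw -0.0 for [6.49025e+02 1.48012e+02 1.81274e+02 1.37000e-01]
[13.9  0.  39.9] tw -0.0 for [6.50015e+02 1.48149e+02 1.79542e+02 1.37000e-01]

[ 1.3  0.  16. ] tw -0.0 for [6.37510e+02 1.46425e+02 2.03407e+02 1.37000e-01]
[ 4.8  0.  22.1] tw -0.0 for [6.40977e+02 1.46903e+02 1.97345e+02 1.37000e-01]
[ 6.8  0.  25.6] tw -0.0 for [6.42958e+02 1.47176e+02 1.93881e+02 1.37000e-01]
[ 8.8  0.  29. ] tw -0.0 for [6.44939e+02 1.47449e+02 1.90417e+02 1.37000e-01]
[10.8  0.  32.5] tw -0.0 for [6.46921e+02 1.47722e+02 1.86952e+02 1.37000e-01]
[12.3  0.  35.1] tw -0.0 for [6.48407e+02 1.47927e+02 1.84354e+02 1.37000e-01]
[13.8  0.  37.7] tw -0.0 for [6.49892e+02 1.48132e+02 1.81756e+02 1.37000e-01]
[14.8  0.  39.4] tw -0.0 for [6.50883e+02 1.48268e+02 1.80024e+02 1.37000e-01]
```

Emit:
{"name": "jog_arm", "arguments": {
  "deltas": "0.5 0 8 0 5; 1 0 15.5 0 5; 2.7 0 18.5 0 5; 4.3 0 21.6 0 5; 6 0 25 0 5; 6 0 25 0 5; 6 0 25 0 5; 6 0 25 0 5; 6 0 25 0 5; 6 0 25 0 5",
  "squeeze": 5
}}

```text
clock: 32.7
eef_pos: [642.2, 147.1, 194.5]
eef_rot: [3.142, -0.0, 0.137]
wrist_force: [-0.2, -0.6, -0.4]
finger_gap: 10.1
```

```bash
python3 - <<'E'
from bay import *
did(6,0,25,0)
chk()
from h import *
snap('side','s19'); snap('top','t19')
crop('s19',170,230,290,330,6.5,'h6')
crop('t19',170,100,280,240,5,'h7')
E
```

```text
t 32.7 pos [642.2 147.1 194.5] rot [ 3.142 -0.     0.137] F [-0.2 -0.6 -0.4] M [-0.03 -0.04 -0.03] gap 10.1 q [ 0.17  0.56  1.2  -0.    1.37  1.6 ]
cmd [6.42197e+02 1.47099e+02 1.94446e+02 1.37000e-01]
```

View pics/h6.png

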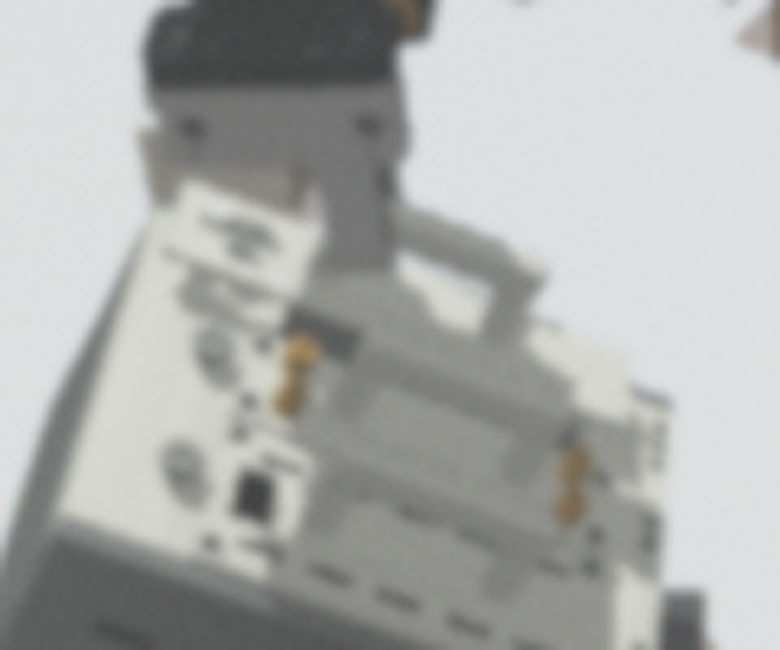

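View pics/h7.png

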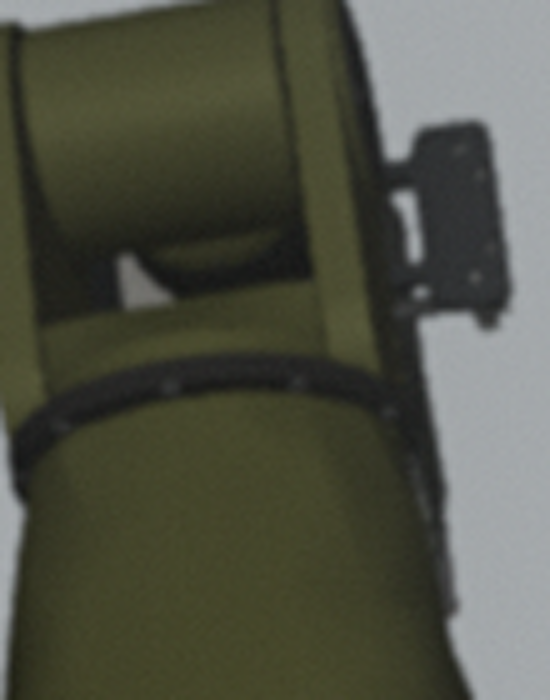

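```bash
python3 - <<'E'
from h import *
from bay import *
crop('s19',190,250,240,285,15,'h8')
P=lambda b,x,z,y:((proj('side',w(b,x,z,y))+[1.2,.1]-[190,250]+.5)*15-.5).round(0).tolist()
print('head top',P(3,74,10,0),'rim',[P(3,74+7*np.cos(a),10,7*np.sin(a)) for a in np.arange(0,6.28,np.pi/2)])
for z in(11,14,17): print(z,'hole exp',P(3,74,z+3,0),[P(3,74+10*np.cos(a),z+3,10*np.sin(a)) for a in np.arange(0,6.28,np.pi/2)])
E
```

```text
head top [256.0, 291.0] rim [[208.0, 271.0], [247.0, 323.0], [304.0, 310.0], [265.0, 258.0]]
11 hole exp [267.0, 271.0] [[198.0, 243.0], [255.0, 317.0], [336.0, 298.0], [280.0, 225.0]]
14 hole exp [275.0, 256.0] [[207.0, 228.0], [263.0, 302.0], [344.0, 283.0], [288.0, 210.0]]
17 hole exp [284.0, 241.0] [[215.0, 213.0], [271.0, 287.0], [352.0, 268.0], [296.0, 195.0]]
```

View pics/h8.png

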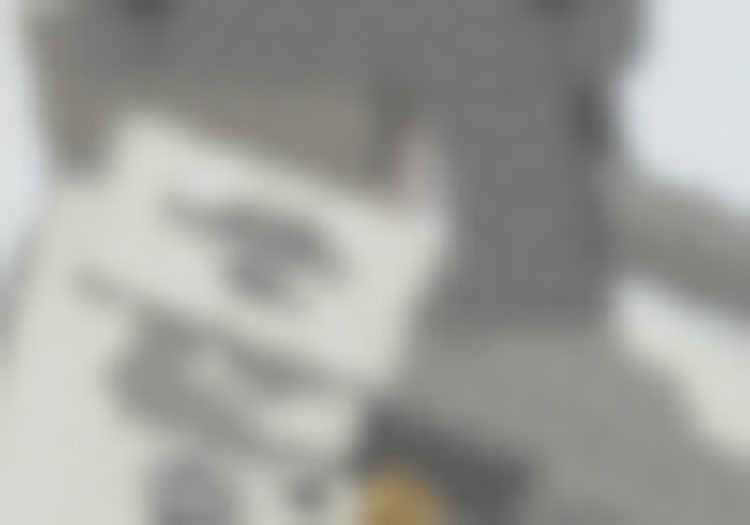

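Emit:
{"name": "jog_arm", "arguments": {
  "deltas": "1 0 1.7 0 5; 2 0 3.5 0 5; 3 0 5.2 0 5; 4 0 6.9 0 5; 5 0 8.7 0 5; 6 0 10.4 0 5; 7 0 12.1 0 5; 7 0 12.1 0 5; 7 0 12.1 0 5; 7 0 12.1 0 5",
  "squeeze": 5
}}

```text
clock: 34.05
eef_pos: [649.1, 148.1, 182.4]
eef_rot: [-3.142, -0.0, 0.137]
wrist_force: [0.5, -0.7, -1.6]
finger_gap: 9.9
```

```bash
python3 - <<'E'
from bay import *
did(7,0,12.1,0)
chk()
from h import *
snap('side','s20')
crop('s20',170,230,290,330,6.5,'i1')
crop('s20',190,250,240,285,15,'i2')
E
```

```text
t 34.05 pos [649.1 148.1 182.4] rot [-3.142 -0.     0.137] F [ 0.5 -0.7 -1.6] M [0.06 0.03 0.03] gap 9.9 q [ 0.17  0.59  1.19 -0.    1.36  1.6 ]
cmd [6.49131e+02 1.48053e+02 1.82346e+02 1.37000e-01]
```

View pics/i1.png

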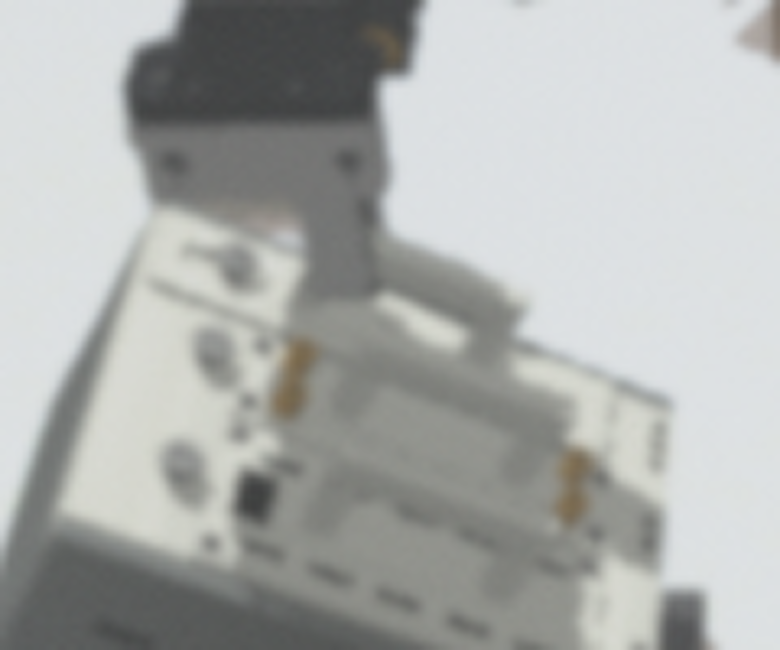

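View pics/i2.png

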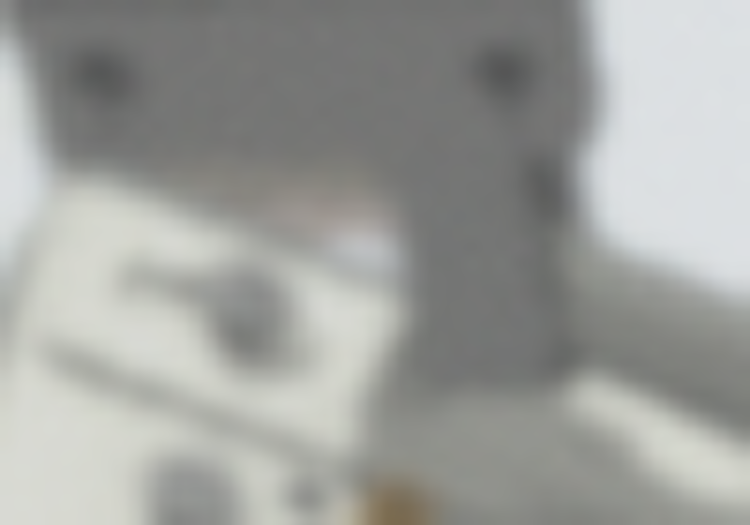

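Emit:
{"name": "jog_arm", "arguments": {
  "deltas": "0.5 0 0.9 0 5; 1 0 1.7 0 5; 1.5 0 2.6 0 5; 1.5 0 2.6 0 5; 1.5 0 2.6 0 5; 1.5 0 2.6 0 5; 1.5 0 2.6 0 5; 1.5 0 2.6 0 5; 1.5 0 2.6 0 5; 1.5 0 2.6 0 5",
  "squeeze": 5
}}

```text
clock: 35.35
eef_pos: [650.8, 148.3, 180.8]
eef_rot: [-3.142, -0.001, 0.137]
wrist_force: [-2.2, 0.3, 6.6]
finger_gap: 10.4
```

```bash
python3 - <<'E'
from bay import *
did(1.5,0,2.6,0)
chk()
from h import *
snap('side','s21')
crop('s21',170,230,290,330,6.5,'i3')
E
```

```text
t 35.35 pos [650.8 148.3 180.8] rot [-3.142e+00 -1.000e-03  1.370e-01] F [-2.2  0.3  6.6] M [-0.09  0.39 -0.04] gap 10.4 q [ 0.17  0.59  1.19 -0.    1.35  1.6 ]
cmd [6.50617e+02 1.48258e+02 1.79746e+02 1.37000e-01]
```

View pics/i3.png

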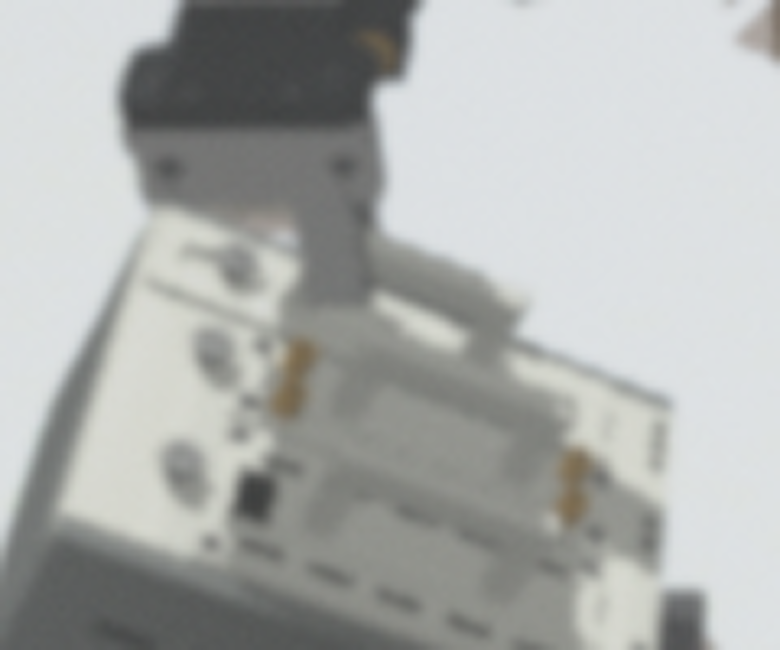

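Emit:
{"name": "jog_arm", "arguments": {
  "deltas": "-1.7 0 1 0 5; -3.5 0 2 0 5; -5.2 0 3 0 5; -6.9 0 4 0 5; -8.7 0 5 0 5; -10.4 0 6 0 5; -12.1 0 7 0 5; -12.1 0 7 0 5; -12.1 0 7 0 5; -12.1 0 7 0 5",
  "squeeze": 12
}}

```text
clock: 36.65
eef_pos: [638.9, 146.7, 173.8]
eef_rot: [-3.142, -0.002, 0.137]
wrist_force: [-0.8, -0.5, 5.9]
finger_gap: 10.0
```

```bash
python3 - <<'E'
from bay import *
did(-12.1,0,7,0)
chk()
from h import *
snap('side','s22')
crop('s22',170,230,290,330,6.5,'i4')
crop('s22',190,250,240,285,15,'i5')
E
```

```text
t 36.65 pos [638.9 146.7 173.8] rot [-3.142e+00 -2.000e-03  1.370e-01] F [-0.8 -0.5  5.9] M [-0.07  0.23 -0.03] gap 10.0 q [0.17 0.57 1.24 0.   1.33 1.6 ]
cmd [6.38630e+02 1.46609e+02 1.72746e+02 1.37000e-01]
```

View pics/i4.png

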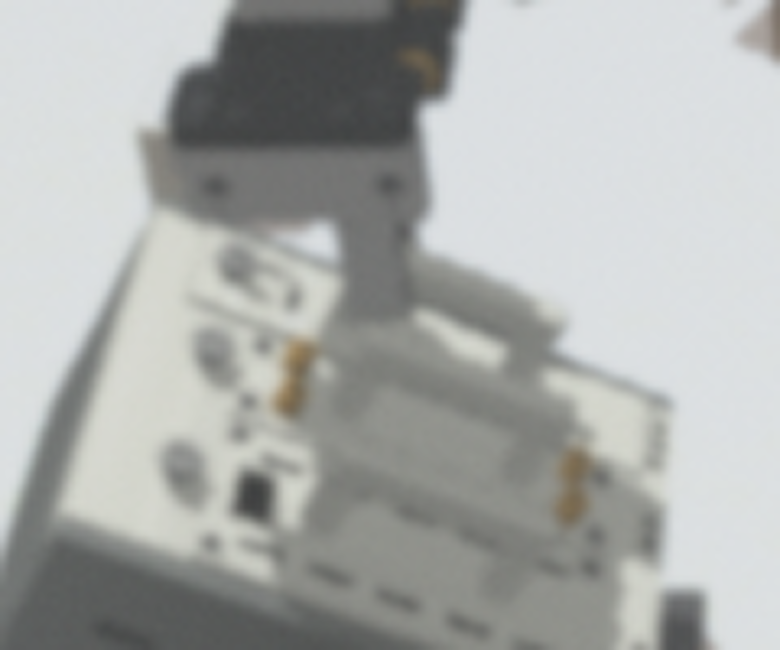

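View pics/i5.png

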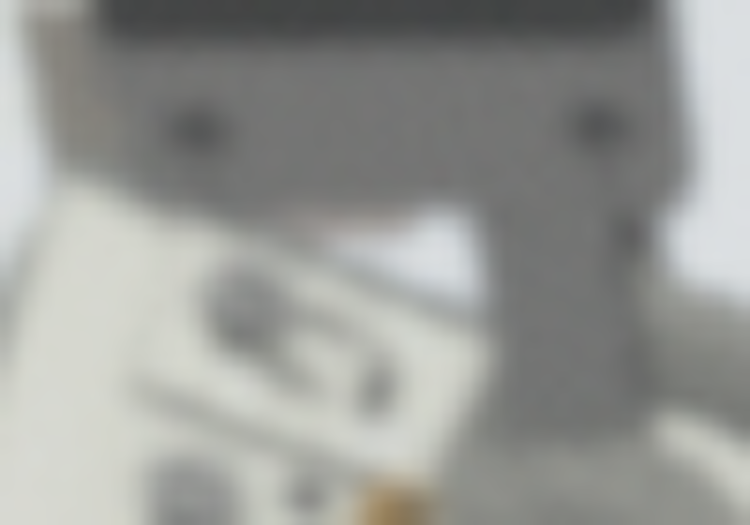

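```bash
python3 - <<'E'
from h import *
from bay import *
P=lambda b,x,z,y:((proj('side',w(b,x,z,y))+[1.2,.1]-[190,250]+.5)*15-.5).round(0).tolist()
for x in(85,87,90,95): print(x,P(3,x,0,17.5),P(3,x,3,17.5))
print('hole bottom end',[(o,P(3,o+53.5-10,3,0)) for o in(6.5,8.5,10.5)])
E
```

```text
85 [130.0, 392.0] [138.0, 377.0]
87 [116.0, 387.0] [124.0, 372.0]
90 [95.0, 379.0] [103.0, 364.0]
95 [60.0, 365.0] [68.0, 350.0]
hole bottom end [(6.5, [400.0, 389.0]), (8.5, [387.0, 384.0]), (10.5, [373.0, 379.0])]
```

Emit:
{"name": "jog_arm", "arguments": {
  "deltas": "-0.5 0 0.3 0 5; -0.9 0 0.5 0 5; -1.3 0 0.8 0 5; -1.7 0 1 0 5; -1.7 0 1 0 5; -1.7 0 1 0 5; -1.7 0 1 0 5; -1.7 0 1 0 5; -1.7 0 1 0 5; -1.7 0 1 0 5",
  "squeeze": 12
}}

```text
clock: 37.95
eef_pos: [638.4, 146.6, 173.6]
eef_rot: [-3.141, -0.005, 0.137]
wrist_force: [7.2, 1.4, 6.3]
finger_gap: 9.9
```

```bash
python3 - <<'E'
from bay import *
did(-1.7,0,1,0)
chk()
from h import *
snap('side','s23')
crop('s23',190,250,240,285,15,'i6')
E
```

```text
t 37.95 pos [638.4 146.6 173.6] rot [-3.141 -0.005  0.137] F [7.2 1.4 6.3] M [ 0.23 -1.16 -0.02] gap 9.9 q [0.17 0.57 1.25 0.   1.32 1.6 ]
cmd [6.36946e+02 1.46377e+02 1.71746e+02 1.37000e-01]
```

View pics/i6.png

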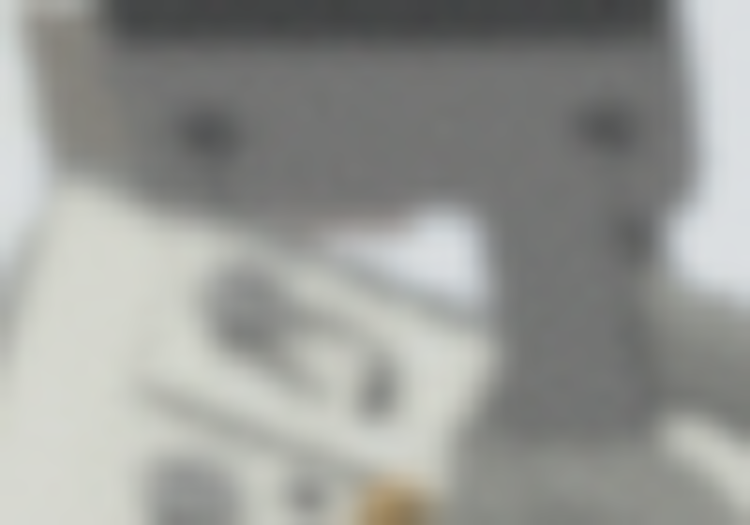

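Emit:
{"name": "jog_arm", "arguments": {
  "deltas": "0.7 0 -0.5 0 5; 1.3 0 -1.2 0 5; 1.3 0 -1.2 0 12; 1.3 0 -1.2 0 20; 1.3 0 -1.2 0 20; 1.3 0 -1.2 0 20; 1.3 0 -12 0 20; 1.3 0 -30 0 20; 1.3 0 -60 0 20; 1.3 0 -100 0 20"
}}

```text
clock: 39.25
eef_pos: [637.9, 146.5, 273.6]
eef_rot: [-3.142, 0.0, 0.137]
wrist_force: [-0.8, -0.4, 1.0]
finger_gap: 20.1
```

Emit:
{"name": "jog_arm", "arguments": {
  "deltas": "-40 30 -20 0 20; -90 70 -30 0 20; -140 110 -30 0 20; -180 150 -30 0 20; -200 190 -30 0 20; -210 230 -30 0 20; -220 270 -30 0 20; -220 310 -30 0 20; -220 340 -30 0 20; -220 340 -30 0 20"
}}

```text
clock: 40.5
eef_pos: [466.5, -221.5, 302.6]
eef_rot: [3.141, -0.001, 0.135]
wrist_force: [-0.8, 0.3, -1.0]
finger_gap: 19.8
```

```bash
python3 - <<'E'
from bay import *
chk()
from h import *
snap('side','s24'); snap('top','t24')
crop('s24',155,240,290,350,5.8,'j1')
crop('t24',160,110,270,240,4.6,'j2')
E
```

```text
t 40.5 pos [ 466.5 -221.5  302.6] rot [ 3.141e+00 -1.000e-03  1.350e-01] F [-0.8  0.3 -1. ] M [0.01 0.02 0.05] gap 19.8 q [-0.51  0.17  1.49 -0.    1.48  0.92]
cmd [6.36946e+02 1.46377e+02 1.71746e+02 1.37000e-01]
```

View pics/j1.png

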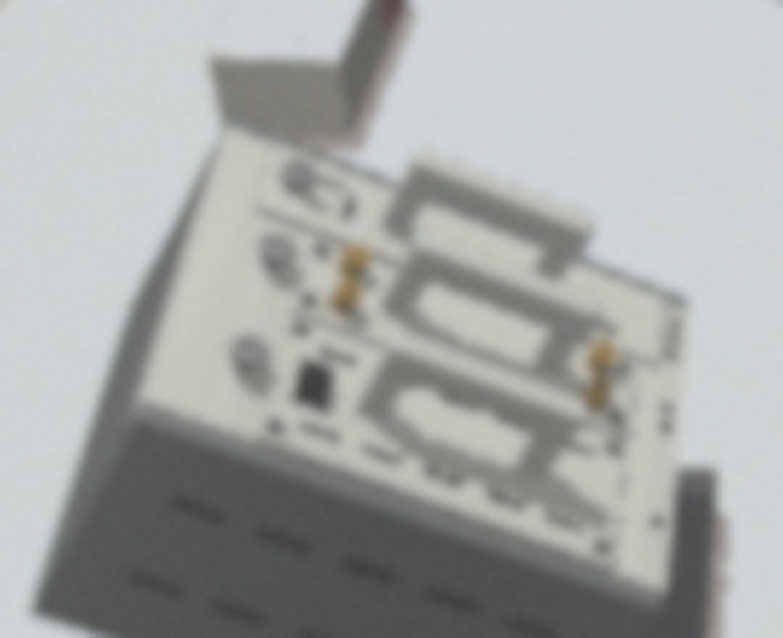

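View pics/j2.png

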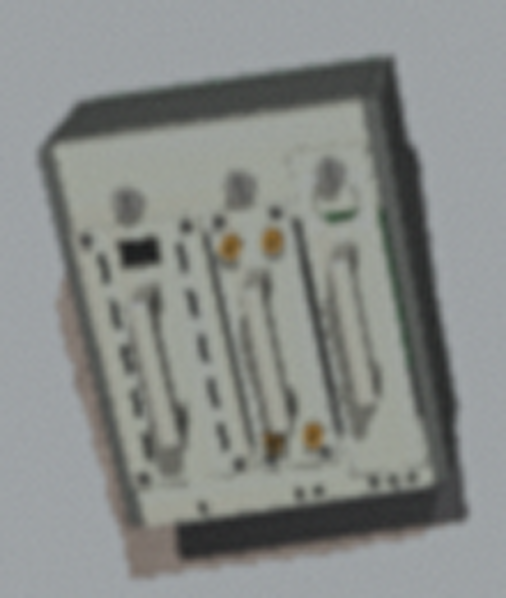

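View pics/t24.png

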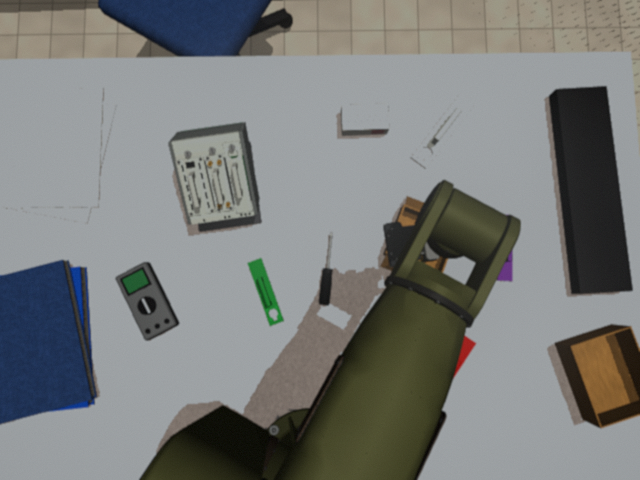

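```bash
python3 - <<'E'
from bay import *
from h import *
for cam,fn in(('top','t24'),('side','s24')):
    p,d=load(fn); v,u=np.nonzero(d>0); X=(world(cam,u,v,d[v,u])-S0)@RS
    for b in(1,2,3):
        y0=YB[b]; m=(np.abs(X[:,1]-y0)<(14 if b>1 else 24))&(np.abs(X[:,0])<62)&(X[:,2]>-5)&(X[:,2]<8)&((np.abs(X[:,1]-y0)>9)|(np.abs(X[:,0])>56))
        Q=X[m]; A=np.c_[Q[:,:2]-[0,y0],np.ones(len(Q))]; c=np.linalg.lstsq(A,Q[:,2],rcond=None)[0]; 
        r=np.abs(A@c-Q[:,2])<2.5; c=np.linalg.lstsq(A[r],Q[r,2],rcond=None)[0]
        h=(np.abs(X[:,1]-y0)<12)&(np.abs(X[:,0])<50)&(X[:,2]>28)&(X[:,2]<46); H=X[h][:,:2]; rc=cv2.minAreaRect(H.astype(np.float32))
        print(cam,b,'tilt x,y',c[:2].round(3),'z',c[2].round(2),len(Q),'handle c',(np.array(rc[0])-[0,y0]).round(1),np.round(rc[1],1),round(rc[2],1))
    m=(X[:,0]<-76)&(X[:,0]>-83)&(abs(X[:,1])<65)&(abs(X[:,2])<6); print('rail',np.median(X[m,2])); m=(X[:,0]>89)&(X[:,0]<98)&(abs(X[:,1])<65)&(abs(X[:,2])<6); print('header',np.median(X[m,2]))
E
```

```text
top 1 tilt x,y [-0.002  0.006] z 2.62 764 handle c [0.4 0.7] [70.1 11.2] 0.5
top 2 tilt x,y [0.    0.004] z 2.8 239 handle c [1.6 0.9] [68.6 10.6] 0.2
top 3 tilt x,y [-0.008  0.005] z 2.3 272 handle c [6.7 1. ] [10.2 69.5] 89.8
rail -0.7790070468721182
header -0.16362788490143548
side 1 tilt x,y [-0.  0.] z 3.54 611 handle c [-1.1  0.5] [69.2 12.3] 1.0
side 2 tilt x,y [-0.01   0.007] z 3.9 162 handle c [-1.8  0.6] [12.7 69.3] 89.8
side 3 tilt x,y [-0.005  0.   ] z 3.28 142 handle c [ 4.5 -1.2] [17.6 69.2] 89.4
rail 0.4637381794724833
header 0.7288900206972859
```

All three are seated: the panel fronts sit about 3 mm above the rails, the tilts are 0.01 rad or less, and the filler is centred near +6.5 mm along the slope. I'm signing off.

```bash
python3 - <<'E'
from cell import workorder
print(workorder.sign_off())
E
```

```text
the job is handed in; nothing more can be done
None
```

The subrack is fitted out and the job is handed in at about 40.6 s of the 72 s; sign-off gave no verdict. Since the tool always points down, I pinched each handle off-centre so the unit tilted in the jaws. I lowered the power unit into bay 1, then the socket unit into bay 2. The light filler's keyhole went over the bay 3 screw, and I slid it down until the slot end stopped against the screw at about 7 N.

**Final checks, by depth and images from both cameras:**
- **Flush:** The panel fronts sit about 3 mm above the rails, which is the panel thickness. Tilts are 0.01 rad or less.
- **Position:** The power and socket units are within about 2 mm of their bay centres. The filler's middle is 4.5 to 6.7 mm up the slope, where 6.5 mm is ideal.
- **Clear:** The gripper was well away from the subrack. The screwdriver, meter and small box look unmoved in the final top picture; I did not measure them.

**Disagreement:** The two cameras differ by 2 to 3 mm along the slope and about 1 mm in height. That is about their stated 2 mm calibration error. No check failed.

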